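# Try the hinge halves with the straightedge and hang them on the rail

## Robot

A 6-joint arm with a two-finger parallel gripper is mounted at the origin on the work surface. World frame = base frame: x ahead of the robot, y to its left, z up, the work surface at z = 0. Lengths are in m, angles in degrees, forces in N, time in s.
With the tool pointing down it reaches from about 0.275 to 0.825 m from the base axis. Payload 4.9 kg.
Tool frame: the origin (TCP) lies between the finger pads; the fingertips stand 25 mm ahead of it and the grasp point (between the pads) lies 6 mm ahead of it; z points along the fingers, y is the line along which they close (so a half turn about z gives the same grasp; the last joint's range is limited). The gripper opens to 85 mm and grips with 20 to 120 N. Pads are 22 mm wide; open, the fingers measure 114 mm over their backs; the gripper's body (76 mm by 85 mm) begins 54 mm behind the grasp point. The pads swing forward as they close: fully open they stand 13 mm farther back than shut.
Start: joints at [-78.85, 18.69, -11.035, 60.275, 0, 82.311], TCP at [0.178, -0.521, 0.256] pointing down, gripper open.
Joint ranges: [-152.03, 152.03], [-55.5, 102.48], [-74.3, 77.21], [-110.64, 120.58], [-84.22, 78.4], [-180, 180]. Speed limits (degrees/s): [147.25, 147.25, 180, 180, 180, 180].

## Interface

Orientations are given as [roll, pitch, yaw] about the fixed x, y, z axes, in that order (R = Rz(yaw) Ry(pitch) Rx(roll)).
In Python, from rig import arm, vision gives the robot as it stands.
- The arm moves only by the tool play_rows, never from a script. Its argument "commands" is a list of rows, each a list of 7 numbers: the shift along the world's x, y, z scaled (see below), then the turn, a rotation vector about the world's x, y, z scaled (see below), then the closure, from 0 (fully open) to 1 (shut). In form: [[x, y, z, ax, ay, az, hand], ...]. A call has 1 to 12 rows; each row shifts and turns the commanded pose from where the row before left it; what a row does not reach is not made up. The controller multiplies each number of a shift by 2.5 cm and each number of a turn by 0.08 rad. A row lasts 1/12 s, in which the tool goes at most 41.7 mm and 7.16 degrees, less where a joint would pass 70% of its speed; a pose out of reach is approached as far as the arm can. A call with a number of a shift or a turn outside -1 to 1 is refused whole. A call with a gripper value outside its range is refused whole. The fingers move at their own pace and stop on an object; "force" is the grip in N (left out, the last holds). Time passes only in rows, so rows that do not move let the fingers close. It gives the time, the measured TCP pose, the force, the opening and the grip force at its end, in the units of the state.
- arm.get_state(): the state, without advancing time (a new reading comes with each control period).
- vision.snapshot(name): name is "scene" or "top" or "wrist"; returns the picture (420x560x3 uint8, blue, green, red); there is no depth.
- vision.calibration(name): a dict with "camera_matrix" (3x3 intrinsics, pixels), "k1" (the pictures are not rectified: a ray, as slopes to the right and down, at radius r is drawn at 1 + k1 r^2 times it, then the intrinsics apply), "xyz" and "orientation" of the camera in the world. Camera axes: x right, y down, z forward; pixel columns grow to the right and rows downward; lengths in m; the calibration is good to about 2 mm. A picture is of the moment at which its call begins: read the wrist's pose just before it. calibration takes no time and is no camera call; for the wrist camera it gives the pose at the moment of the call.
- arm.hand_in(): hands the job in; it is judged then, once.
The state is a dict: "t": time; "joint_pos": joint angles; "qd": joint speeds; "joint_efforts": joint torques, N m; "eef_pos": TCP position; "tool_rot": TCP orientation; "contact_force": force on the tool from outside, world axes, zero at the start; "wrist_torque": the same for the moment, N m; "gripper_width": opening from 0.0 (shut) to 1.0 (fully open); "grasp_force": force on a finger pad.
Only numpy, scipy, OpenCV 4.12 (cv2) and the standard library are available. Lean on these libraries where they do the work, as an engineer would, in place of code of your own. Each camera call takes 0.05 s, during which the arm holds its last target. There are 200 camera calls.

## Task

The galvanized forked hinge halves standing about the counter are to be tried and put on show: stand every one of them upright in one row, both legs back against the front face of the pine batten, and lay the straightedge flat on the counter with its long working edge flush along the fronts of all of them, so that a twisted one would show. When they have all been tried together, hang each one astride the brass rail with a leg on either side, put the straightedge back flat in its tray, and leave the other goods where they are.

Things in the scene. Friction and masses are not known exactly. Their poses are not given: they have to be found in the camera images.
- straightedge: paperhanger's straightedge, lying flat: blade 70 (x) by 350 (y) by 6 mm thick, 0.37 to 0.63 kg; above it on two posts a boxwood handle bar along y, 24 mm wide, 140 mm long, centred at x = -15 mm, 46 to 70 mm above the blade's underside. Origin: centre of the blade's underside, z up. Working edge: the long side at x = +35 mm, at the start facing away from the robot
- edge (a point): middle of the straightedge's working edge, at the underside; x points square out of that edge, y along it, z up
- tray: shallow dark wooden tray, fixed to the counter, 110 mm (x) by 390 mm (y) outside, 98 by 378 mm inside, floor 4 mm thick, rim 16 mm above the counter; the straightedge starts in it. Origin: centre of its underside; z up; long side along y
- batten: pine batten fixed to the counter, 25 mm wide (x), 400 mm long (y), 25 mm high. Origin: centre of its underside
- batten_face (a point): foot of the middle of the batten's front face, the long upright face towards the robot, on the counter; x points into the batten (away from the robot), y along the face, z up
- rail: brass display rail fixed to the counter: level bar of 18 mm diameter along x, 330 mm long, between two upright posts at x = -165 and +165 mm with ball tops of 28 mm, on a wooden base 370 by 90 by 18 mm; bar centre line 130 mm above the counter, top of bar 139 mm. Origin: centre of the base's underside
- rail_mid (a point): middle of the rail's bar, on its centre line; x along the bar, z up
- wrench: small cast iron pipe wrench lying flat, about 190 mm long and 60 mm across the jaw, 22 mm high; origin near its middle, on the counter; not needed, leave it alone
- padlock: red padlock lying flat, body 60 by 56 by 26 mm, shackle to +x, 100 mm over all; origin under the centre of the body; leave it alone
- file_handle: turned boxwood file handle lying along x, 110 mm long, 32 mm thick; origin under its centre; leave it alone
- nail_tin: upright nail tin, 72 mm diameter, 85 mm high; origin under its centre; leave it alone
- oil_can: copper oil can, 72 mm diameter, 125 mm high with its spout; origin under its centre; leave it alone
- folding_rule: folded boxwood rule lying flat along x, 155 by 30 by 10 mm; origin under its centre; leave it alone
- hinge_a: one of 2 to 4 alike galvanized forked gate hinge halves (None if absent), standing on two feet like a staple, 0.22 to 0.45 kg: two upright flat straps 44 mm wide (along x), 6 mm thick, 40 mm apart inside and 52 mm over all (along y), under a flat crown, top 70 mm up; on it a 20 mm thick pin barrel along x, top 89 mm up. Origin: between the feet, at their underside; z up. Grip it across the straps
- hinge_a_seat (a point): centre of the underside of the crown of hinge_a, 64 mm above its feet: the part that rests on a bar
- hinge_b: one of 2 to 4 alike galvanized forked gate hinge halves (None if absent), standing on two feet like a staple, 0.22 to 0.45 kg: two upright flat straps 44 mm wide (along x), 6 mm thick, 40 mm apart inside and 52 mm over all (along y), under a flat crown, top 70 mm up; on it a 20 mm thick pin barrel along x, top 89 mm up. Origin: between the feet, at their underside; z up. Grip it across the straps
- hinge_b_seat (a point): centre of the underside of the crown of hinge_b, 64 mm above its feet: the part that rests on a bar
- hinge_c: one of 2 to 4 alike galvanized forked gate hinge halves (None if absent), standing on two feet like a staple, 0.22 to 0.45 kg: two upright flat straps 44 mm wide (along x), 6 mm thick, 40 mm apart inside and 52 mm over all (along y), under a flat crown, top 70 mm up; on it a 20 mm thick pin barrel along x, top 89 mm up. Origin: between the feet, at their underside; z up. Grip it across the straps
- hinge_c_seat (a point): centre of the underside of the crown of hinge_c, 64 mm above its feet: the part that rests on a bar
- hinge_d: one of 2 to 4 alike galvanized forked gate hinge halves (None if absent), standing on two feet like a staple, 0.22 to 0.45 kg: two upright flat straps 44 mm wide (along x), 6 mm thick, 40 mm apart inside and 52 mm over all (along y), under a flat crown, top 70 mm up; on it a 20 mm thick pin barrel along x, top 89 mm up. Origin: between the feet, at their underside; z up. Grip it across the straps
- hinge_d_seat (a point): centre of the underside of the crown of hinge_d, 64 mm above its feet: the part that rests on a bar
There are look-alikes about, which are no part of the job. What is shaped like the hinge_b but orange is not meant. What is shaped like the hinge_d but purple is not meant.

How it is judged (in metres and radians):
On the way:
1. all the hinge halves stand upright in one row with their backs against the batten, and the straightedge lies flat on the counter, flush along the fronts of all of them (x of hinge_a in the frame of batten_face between -0.0255 and -0.019 m and y of hinge_a in the frame of batten_face between -0.2 and 0.2 m and x of hinge_a in the frame of edge between 0.019 and 0.0245 m and y of hinge_a in the frame of edge between -0.165 and 0.165 m and angle between the x axis of each of hinge_a, hinge_b, hinge_c, hinge_d and the x axis of edge, either way round below 0.06 rad and angle between each of hinge_a, hinge_b, hinge_c, hinge_d's own z axis and vertical below 0.06 rad and height (world z) of each of hinge_a, hinge_b, hinge_c, hinge_d below 0.005 m and x of hinge_b in the frame of batten_face between -0.0255 and -0.019 m and y of hinge_b in the frame of batten_face between -0.2 and 0.2 m and x of hinge_b in the frame of edge between 0.019 and 0.0245 m and y of hinge_b in the frame of edge between -0.165 and 0.165 m and x of hinge_c in the frame of batten_face between -0.0255 and -0.019 m and y of hinge_c in the frame of batten_face between -0.2 and 0.2 m and x of hinge_c in the frame of edge between 0.019 and 0.0245 m and y of hinge_c in the frame of edge between -0.165 and 0.165 m and x of hinge_d in the frame of batten_face between -0.0255 and -0.019 m and y of hinge_d in the frame of batten_face between -0.2 and 0.2 m and x of hinge_d in the frame of edge between 0.019 and 0.0245 m and y of hinge_d in the frame of edge between -0.165 and 0.165 m and height (world z) of straightedge below 0.004 m and angle between straightedge's own z axis and vertical below 0.03 rad), for 0.3 s.
At the end, for the whole second after the job is handed in: every hinge half hangs at rest astride the bar, its crown on the bar (within 20 mm sideways, 150 mm of the bar's middle), leaning under 0.4 rad; the straightedge lies flat on the floor of its tray, within 18 mm of its centre both ways; the other goods have moved under 30 mm (x of hinge_a_seat in the frame of rail_mid between -0.15 and 0.15 m and y of hinge_a_seat in the frame of rail_mid between -0.02 and 0.02 m and z of hinge_a_seat in the frame of rail_mid between 0.003 and 0.018 m and angle between each of hinge_a, hinge_b, hinge_c, hinge_d's own z axis and vertical below 0.4 rad and linear speed of each of hinge_a, hinge_b, hinge_c, hinge_d, straightedge below 0.03 m/s and x of hinge_b_seat in the frame of rail_mid between -0.15 and 0.15 m and y of hinge_b_seat in the frame of rail_mid between -0.02 and 0.02 m and z of hinge_b_seat in the frame of rail_mid between 0.003 and 0.018 m and x of hinge_c_seat in the frame of rail_mid between -0.15 and 0.15 m and y of hinge_c_seat in the frame of rail_mid between -0.02 and 0.02 m and z of hinge_c_seat in the frame of rail_mid between 0.003 and 0.018 m and x of hinge_d_seat in the frame of rail_mid between -0.15 and 0.15 m and y of hinge_d_seat in the frame of rail_mid between -0.02 and 0.02 m and z of hinge_d_seat in the frame of rail_mid between 0.003 and 0.018 m and x of straightedge in the frame of tray between -0.018 and 0.018 m and y of straightedge in the frame of tray between -0.018 and 0.018 m and z of straightedge in the frame of tray below 0.008 m and angle between straightedge's own z axis and vertical below 0.04 rad); the robot touches nothing.
It fails at once if another article on the counter is moved more than 30 mm (distance of any of wrench, padlock, file_handle, nail_tin, oil_can, folding_rule from where it was at the start of the episode above 0.03 m).
Of hinge_a, hinge_b, hinge_c, hinge_d only 2 to 4 are there at a start; the rules pass over those that are not, and their reading is None.
At some moment in a run one of straightedge may be knocked a few centimetres aside while the robot is not near it.
Once in a run the grip may slacken for a moment while it holds something.
It also fails if it takes over 210 s, if anything falls off the work surface, if the arm or the gripper's body presses on something with over 40 N, if the wrist force passes 120 N, or if a joint passes its speed limit or range.

## Working session

There is one attempt and no reset: what is moved stays moved. The work goes in short steps, Python scripts to look and compute and a tool call to move; the robot and the scene stay as the last step left them, time stands still between calls to the robot, and variables do not carry over. Pictures are saved under pics/ and viewed, at most 14 in all, crops included, and the job is handed in when it is done.

Besides the shell and the picture viewer there is one more tool, called in YAML: its name, and indented under it one key for each argument. play_rows: Moves the arm, as the interface text tells. Its arguments: {"type":"object","properties":{"commands":{"type":"array"},"force":{"type":"number"}},"required":["commands"]}

```bash
mkdir -p pics; ls
cat > h.py <<'E'
import numpy as np, cv2
from scipy.spatial.transform import Rotation as R
from rig import arm, vision
def snap(n,f=None):
    im=vision.snapshot(n)
    if f: cv2.imwrite('pics/'+f,im)
    return im
def camRt(c):
    o=np.array(c["orientation"],float)
    Rm=o if o.shape==(3,3) else R.from_euler('xyz',o,degrees=True).as_matrix()
    return Rm,np.array(c["xyz"],float)
def ray(c,px):
    K=np.array(c["camera_matrix"]);px=np.atleast_2d(np.array(px,float))
    d=np.c_[(px[:,0]-K[0,2])/K[0,0],(px[:,1]-K[1,2])/K[1,1]]
    u=d.copy()
    for _ in range(20): u=d/(1+c["k1"]*(u**2).sum(1,keepdims=True))
    Rm,t=camRt(c)
    return t,(Rm@np.c_[u,np.ones(len(u))].T).T
def plane(c,px,z):
    t,d=ray(c,px); return t+d*((z-t[2])/d[:,2:3])
def proj(c,P):
    Rm,t=camRt(c);q=(np.atleast_2d(P)-t)@Rm;u=q[:,:2]/q[:,2:]
    u=u*(1+c["k1"]*(u**2).sum(1,keepdims=True));K=np.array(c["camera_matrix"])
    return np.c_[u[:,0]*K[0,0]+K[0,2],u[:,1]*K[1,1]+K[1,2]]
E
python3 - <<'E'
from h import *
print(arm.get_state())
for n in("scene","top"):
    snap(n,n+"0.png");print(n,vision.calibration(n))
print(vision.calibration("wrist"))
E
```

```text
pics
{'t': 0.0, 'joint_pos': array([-7.88495546e+01,  1.87308417e+01, -1.10923732e+01,  6.02745403e+01,
       -6.97677795e-04,  8.23093719e+01]), 'qd': array([-0.04213192, -0.04498819, -0.02078176,  0.01374472, -0.00995888,
        0.0385688 ]), 'joint_efforts': array([ 1.58877529e-04, -4.43403983e+01,  2.62439901e+01,  1.54685893e-02,
       -2.02113401e-04,  6.82474834e-06]), 'eef_pos': array([ 0.17750737, -0.51999621,  0.25551207]), 'tool_rot': array([-1.79903031e+02, -1.23905926e-02,  1.88410636e+01]), 'contact_force': array([0.94690948, 0.00659289, 0.47671362]), 'wrist_torque': array([-0.00094188, -0.0073919 , -0.01376418]), 'grasp_force': 0.0, 'gripper_width': 1.0018083859846485}
scene {'camera_matrix': array([[410.6538143 ,   0.        , 276.4128393 ],
       [  0.        , 410.6538143 , 213.24185106],
       [  0.        ,   0.        ,   1.        ]]), 'k1': -0.1264630414189189, 'xyz': array([ 1.08691549, -0.5582076 ,  1.04101161]), 'orientation': array([-138.27003612,   -0.71305433,   43.90309028])}
top {'camera_matrix': array([[477.98537834,   0.        , 274.84289276],
       [  0.        , 477.98537834, 208.24924081],
       [  0.        ,   0.        ,   1.        ]]), 'k1': 0.011504637862379197, 'xyz': array([0.29231036, 0.04450812, 1.52259007]), 'orientation': array([-169.83990004,   -0.40958829,  -91.51829303])}
{'camera_matrix': array([[328.4739237 ,   0.        , 285.19037341],
       [  0.        , 328.4739237 , 209.51239326],
       [  0.        ,   0.        ,   1.        ]]), 'k1': -0.041928968694248045, 'xyz': array([ 0.24269771, -0.49773689,  0.37273748]), 'orientation': array([ 1.64157630e+02,  1.23517728e-01, -7.12544623e+01])}
```

View pics/top0.png

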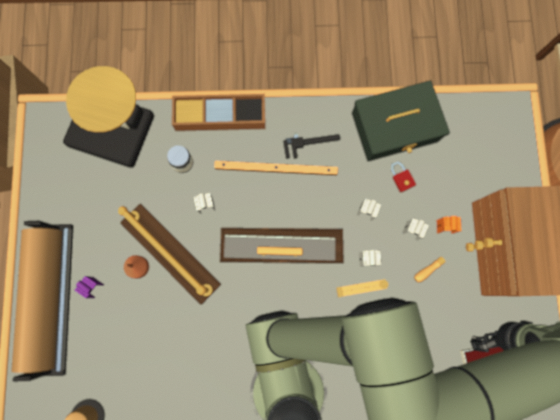

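View pics/scene0.png

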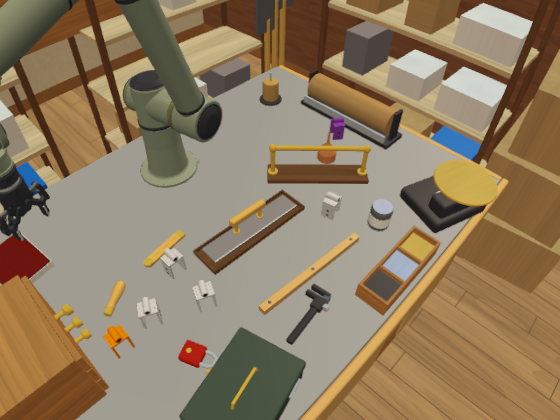

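Top view: four galvanized hinges at about (204,202), (371,208), (418,228) and (372,258). The orange one at (450,224) and purple one at (88,287) are decoys. The batten runs (215,165)-(337,171), the tray is centred at (282,246) and the rail bar runs (125,212)-(208,290). Next I'll measure these coarsely and look at enlargements.

Run:
```python
from h import *
im=cv2.imread('pics/top0.png');c=vision.calibration("top")
hsv=cv2.cvtColor(im,cv2.COLOR_BGR2HSV)
m=((hsv[...,1]<40)&(hsv[...,2]>165)).astype(np.uint8)*255
n,l,s,ce=cv2.connectedComponentsWithStats(m)
for i in range(1,n):
    if s[i,4]>40: print('white',s[i],ce[i].round(1),plane(c,ce[i],.07)[0].round(3))
# batten/tray/handle masks
m=cv2.inRange(hsv,(12,100,150),(28,255,255))
n,l,s,ce=cv2.connectedComponentsWithStats(m)
for i in range(1,n):
    if s[i,4]>150:
        q=cv2.minAreaRect(np.argwhere(l==i)[:,::-1].astype(np.float32));b=cv2.boxPoints(q)
        print('yel',s[i],ce[i].round(1),plane(c,b,.025).round(3)[:,:2].tolist())
m=cv2.inRange(hsv,(0,60,20),(20,255,110))
n,l,s,ce=cv2.connectedComponentsWithStats(m)
for i in range(1,n):
    if s[i,4]>400:
        q=cv2.minAreaRect(np.argwhere(l==i)[:,::-1].astype(np.float32));b=cv2.boxPoints(q)
        print('brown',s[i],b.round(0).tolist(),plane(c,b,.016).round(3)[:,:2].tolist())
a=cv2.resize(im[140:300,110:480],None,fx=2.15,fy=2.15,interpolation=cv2.INTER_CUBIC);cv2.imwrite('pics/z0.png',a)
```

```text
white [    5    92   553   328 95569] [260.4 247. ] [0.434 0.074 0.07 ]
white [207 100  25  22 544] [219.  110.4] [0.875 0.198 0.07 ]
white [ 63 229   4  35  82] [ 64.7 245.3] [0.454 0.666 0.07 ]
white [226 235 108   5 218] [279.4 237.3] [0.462 0.016 0.07 ]
white [ 314  363   53   57 1979] [341.  393.3] [ 0.005 -0.149  0.07 ]
white [527 405  33  15 221] [547.2 414.4] [-0.067 -0.736  0.07 ]
yel [    0     0   415   420 32954] [184.3  77.4] [[-0.045, 0.846], [1.306, 0.946], [1.278, -0.472], [-0.081, -0.367]]
yel [276   0  12  63 349] [280.3  23.3] [[1.289, 0.003], [1.288, -0.034], [1.059, -0.027], [1.06, 0.01]]
yel [  411     0   149   316 13715] [504.2 128.7] [[1.265, -0.415], [1.371, -0.85], [0.236, -0.973], [0.154, -0.588]]
yel [539   0  17  45 410] [547.7  24.2] [[1.263, -0.897], [1.267, -0.95], [1.105, -0.942], [1.102, -0.89]]
yel [  23    3   26   78 1352] [35.7 37.9] [[1.019, 0.857], [1.299, 0.855], [1.292, 0.781], [1.012, 0.785]]
yel [ 82  10   8  52 151] [84.9 32.7] [[1.078, 0.667], [1.264, 0.663], [1.262, 0.64], [1.076, 0.644]]
yel [376  17  13  61 389] [382.6  46.9] [[1.215,
[... 1386 characters left out ...]
091, 0.936], [1.09, 0.899], [0.643, 0.869], [0.643, 0.904]]
brown [ 135  205   85   86 1439] [[130.0, 214.0], [140.0, 204.0], [220.0, 284.0], [210.0, 294.0]] [[0.557, 0.487], [0.587, 0.457], [0.327, 0.203], [0.299, 0.233]]
brown [121 219  87  85 662] [[118.0, 225.0], [124.0, 218.0], [207.0, 297.0], [201.0, 304.0]] [[0.52, 0.525], [0.541, 0.506], [0.288, 0.244], [0.269, 0.263]]
brown [  24  226   38  149 1207] [[24.0, 374.0], [32.0, 225.0], [62.0, 227.0], [54.0, 376.0]] [[0.077, 0.79], [0.527, 0.795], [0.519, 0.701], [0.07, 0.701]]
brown [ 220  228  123   35 1425] [[220.0, 261.0], [220.0, 228.0], [342.0, 229.0], [342.0, 263.0]] [[0.398, 0.203], [0.504, 0.201], [0.489, -0.186], [0.383, -0.18]]
```

View pics/z0.png

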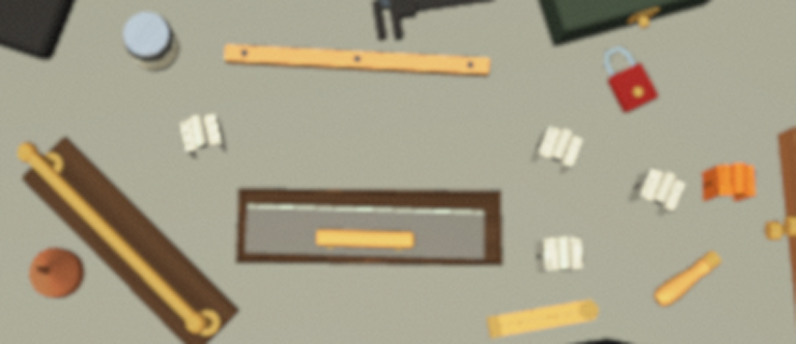

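Enlarged: the batten runs clear in front of the wrench, and the hinge stripes (barrel) show their yaw. The tray and straightedge sit at mid-counter. I'm moving the wrist over the right-hand group.

play_rows:
  commands:
    - [0.8, 0.8, 0.2, 0, 0, -0.41, 0]
    - [0.8, 0.8, 0.2, 0, 0, -0.41, 0]
    - [0.8, 0.8, 0.2, 0, 0, -0.41, 0]
    - [0.8, 0.8, 0.2, 0, 0, -0.41, 0]
    - [0.8, 0.8, 0.2, 0, 0, -0.41, 0]
    - [0.8, 0.8, 0.2, 0, 0, -0.41, 0]
    - [0.8, 0.8, 0.2, 0, 0, -0.41, 0]
    - [0.8, 0.8, 0.2, 0, 0, -0.41, 0]
    - [0.8, 0.8, 0.2, 0, 0, -0.41, 0]
    - [0.8, 0.8, 0.2, 0, 0, -0.41, 0]
    - [0, 0, 0, 0, 0, 0, 0]
    - [0, 0, 0, 0, 0, 0, 0]
  force: 60

```text
t: 1.1
eef_pos: [0.3783, -0.3196, 0.3062]
tool_rot: [180.0, 0.0, 0.2]
contact_force: [0.1, 0.0, -0.2]
gripper_width: 1.001
grasp_force: 0.0
```

Run:
```python
from h import *
c=vision.calibration("wrist");s=arm.get_state();print(s['eef_pos'],s['tool_rot'],c['xyz'],c['orientation'])
im=snap("wrist","w1.png")
hsv=cv2.cvtColor(im,cv2.COLOR_BGR2HSV)
for p in [(204,202),(371,208),(418,228),(372,258)]: print(plane(vision.calibration("top"),p,.075).round(3))
m=((hsv[...,1]<45)&(hsv[...,2]>200)).astype(np.uint8)*255
n,l,st,ce=cv2.connectedComponentsWithStats(m)
for i in range(1,n):
    if st[i,4]>100: print(st[i],ce[i].round(1),plane(c,ce[i],.08)[0].round(3))
```

```text
[ 0.37829545 -0.31961775  0.30623654] [1.79991837e+02 1.56359437e-02 2.29033286e-01] [ 0.44720062 -0.3192009   0.42337219] [ 1.64119129e+02  3.27991282e-02 -8.98613558e+01]
[[0.576 0.245 0.075]]
[[ 0.545 -0.269  0.075]]
[[ 0.479 -0.409  0.075]]
[[ 0.391 -0.262  0.075]]
[202   0  38  31 775] [220.  13.] [ 0.542 -0.257  0.08 ]
[233   0  34  45 785] [249.5  20.2] [ 0.536 -0.285  0.08 ]
[343  51  36  49 756] [360.9  74.7] [ 0.487 -0.393  0.08 ]
[361  57  36  47 706] [378.1  79.8] [ 0.483 -0.411  0.08 ]
[371  70  37  45 582] [390.9  91.9] [ 0.471 -0.424  0.08 ]
[  0  97 156   9 394] [ 77.4 101.4] [ 0.463 -0.108  0.08 ]
[209 148  27  44 997] [222.3 168.7] [ 0.394 -0.253  0.08 ]
[241 148  17  40 602] [249.1 167.2] [ 0.396 -0.281  0.08 ]
```

View pics/w1.png

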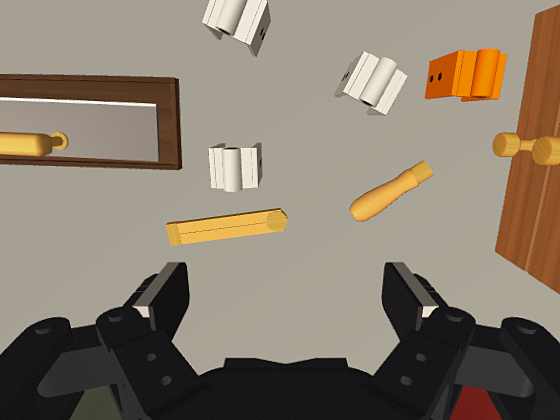

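Sharp view: hinge barrels at about (233,168), (378,83) and (232,15, cut off). The decoy is orange at (465,75), the tray's right end is at x≈180, and the folding rule and file handle lie below. Line segments should give the yaws.

```bash
cat >> h.py <<'E'
def hinges(im,c,verbose=True,box=None):
    """white blobs -> centre on z=.075 and stripe yaw from LSD segments"""
    hsv=cv2.cvtColor(im,cv2.COLOR_BGR2HSV)
    m=((hsv[...,1]<45)&(hsv[...,2]>190)).astype(np.uint8)*255
    if box: k=np.zeros_like(m);k[box[1]:box[3],box[0]:box[2]]=255;m&=k
    m=cv2.morphologyEx(m,cv2.MORPH_CLOSE,np.ones((9,9)))
    n,l,st,ce=cv2.connectedComponentsWithStats(m)
    L=cv2.createLineSegmentDetector().detect(cv2.cvtColor(im,cv2.COLOR_BGR2GRAY))[0][:,0]
    out=[]
    for i in range(1,n):
        if st[i,4]<600: continue
        x,y,w,h=st[i,:4]
        if max(w,h)>130: continue
        mid=(L[:,:2]+L[:,2:])/2
        ok=(mid[:,0]>x-6)&(mid[:,0]<x+w+6)&(mid[:,1]>y-6)&(mid[:,1]<y+h+6)&(np.hypot(*(L[:,2:]-L[:,:2]).T)>14)
        a=plane(c,L[ok,:2],.08);b=plane(c,L[ok,2:],.08);d=(b-a)[:,:2]
        ang=np.degrees(np.arctan2(d[:,1],d[:,0]))%180;ln=np.hypot(*d.T)*1000
        M=cv2.moments((l==i).astype(np.uint8));cc=plane(c,[M['m10']/M['m00'],M['m01']/M['m00']],.075)[0]
        print(st[i],'ctr',cc.round(3));o=np.argsort(-ln)[:10];print('  ',[(int(ang[k].round()),int(ln[k])) for k in o])
    return
E
python3 - <<'E'
from h import *
im=cv2.imread('pics/w1.png');c=vision.calibration("wrist")
hinges(im,c)
# barrel far-end / mid by eye
for p in [(232,147),(390,60),(360,107),(183,85)]: print(p,plane(c,p,.089)[0].round(3),plane(c,p,.016)[0].round(3))
b=proj(c,[[.391,-.262,.089],[.479,-.409,.089]]);print(b)
cv2.imwrite('pics/z1.png',cv2.resize(im[0:200,190:420],None,fx=3,fy=3,interpolation=cv2.INTER_CUBIC))
E
```

```text
[ 202    0   65   45 1911] ctr [ 0.539 -0.272  0.075]
   [(156, 36), (156, 33), (154, 30), (158, 24), (156, 21), (156, 20), (156, 19), (60, 19), (156, 19), (46, 19)]
[ 343   51   65   64 2352] ctr [ 0.481 -0.41   0.075]
   [(152, 41), (153, 40), (153, 40), (153, 39), (153, 39), (153, 39), (153, 38), (153, 38), (153, 33), (66, 16)]
[ 208  148   50   44 1926] ctr [ 0.393 -0.264  0.075]
   [(1, 44), (178, 43), (179, 41), (0, 40), (1, 39), (1, 38), (1, 37), (1, 37), (180, 18)]
(232, 147) [ 0.417 -0.266  0.089] [ 0.41  -0.255  0.016]
(390, 60) [ 0.499 -0.419  0.089] [ 0.51  -0.441  0.016]
(360, 107) [ 0.456 -0.393  0.089] [ 0.458 -0.409  0.016]
(183, 85) [ 0.476 -0.221  0.089] [ 0.483 -0.2    0.016]
[[228.91862356 172.34954857]
 [378.16732357  81.83052051]]
```

View pics/z1.png

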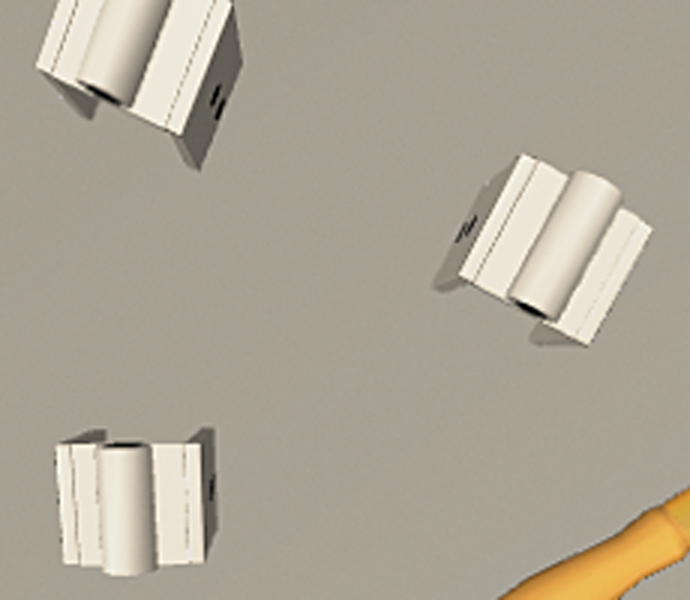

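Run:
```python
from h import *
c=vision.calibration("wrist")
def q(P): return plane(c,np.array(P)/3+[190,0],.07)[:,:2]
a=q([(57,443),(203,443),(205,563),(67,563)]);print('h1',a.mean(0).round(4),np.linalg.norm(a-np.roll(a,1,0),axis=1).round(3))
a=q([(520,153),(653,230),(588,345),(460,275)]);print('h2',a.mean(0).round(4),np.linalg.norm(a-np.roll(a,1,0),axis=1).round(3))
a=q([(38,68),(182,135)]);print('h3',(a.mean(0)+.022*np.array([.914,-.407])).round(4),np.linalg.norm(a[0]-a[1]))
print(arm.get_state()['joint_pos'])
```

```text
h1 [ 0.3926 -0.2648] [0.044 0.052 0.043 0.051]
h2 [ 0.4788 -0.4112] [0.043 0.052 0.042 0.051]
h3 [ 0.5453 -0.2713] 0.050821476182460856
[-4.88323166e+01  1.11450779e+01 -1.37791006e+01  6.50985537e+01
 -2.68949434e-02  1.31034866e+02]
```

play_rows:
  commands:
    - [0.05, 0.18, 0, 0, 0, 0.98, 0]
    - [0.05, 0.18, 0, 0, 0, 0.98, 0]
    - [0.05, 0.18, 0, 0, 0, 0.98, 0]
    - [0.05, 0.18, 0, 0, 0, 0.98, 0]
    - [0.05, 0.18, 0, 0, 0, 0.98, 0]
    - [0.05, 0.18, 0, 0, 0, 0.98, 0]
    - [0.05, 0.18, 0, 0, 0, 0.98, 0]
    - [0.05, 0.18, 0, 0, 0, 0.98, 0]
    - [0.05, 0.18, 0, 0, 0, 0.98, 0]
    - [0.05, 0.18, 0, 0, 0, 0.98, 0]
    - [0.05, 0.18, 0, 0, 0, 0.98, 0]
    - [0.02, 0.2, 0, 0, 0, 0.98, 0]

```text
t: 2.15
eef_pos: [0.391, -0.2669, 0.3057]
tool_rot: [-179.9, 0.0, 54.1]
contact_force: [0.4, -0.3, 0.2]
gripper_width: 1.001
grasp_force: 0.0
```

play_rows:
  commands:
    - [0, 0, 0, 0, 0, 0.98, 0]
    - [0, 0, 0, 0, 0, 0.98, 0]
    - [0, 0, 0, 0, 0, 0.98, 0]
    - [0, 0, 0, 0, 0, 0.98, 0]
    - [0, 0, 0, 0, 0, 0.98, 0]
    - [0, 0, 0, 0, 0, 0.98, 0]
    - [0, 0, 0, 0, 0, 0.98, 0]
    - [0, 0, 0, 0, 0, 0.98, 0]
    - [0, 0, 0, 0, 0, 0.98, 0]
    - [0, 0, 0, 0, 0, 0.98, 0]
    - [0, 0, 0, 0, 0, 0.98, 0]
    - [0, 0, 0, 0, 0, 0.98, 0]

```text
t: 3.15
eef_pos: [0.3908, -0.267, 0.3057]
tool_rot: [-180.0, -0.0, 108.0]
contact_force: [-0.3, 0.3, 1.0]
gripper_width: 1.001
grasp_force: 0.0
```

play_rows:
  commands:
    - [0, 0, 0, 0, 0, 0.98, 0]
    - [0, 0, 0, 0, 0, 0.98, 0]
    - [0, 0, 0, 0, 0, 0.98, 0]
    - [0, 0, 0, 0, 0, 0.98, 0]
    - [0, 0, 0, 0, 0, 0.98, 0]
    - [0, 0, 0, 0, 0, 0.98, 0]
    - [0, 0, 0, 0, 0, 0.98, 0]
    - [0, 0, 0, 0, 0, 0.98, 0]
    - [0, 0, 0, 0, 0, 0.98, 0]
    - [0, 0, 0, 0, 0, 0.98, 0]
    - [0, 0, 0, 0, 0, 0.98, 0]
    - [0, 0, 0, 0, 0, 0.98, 0]

```text
t: 4.15
eef_pos: [0.3909, -0.267, 0.3057]
tool_rot: [180.0, -0.1, 161.9]
contact_force: [-0.4, -0.5, 0.6]
gripper_width: 1.002
grasp_force: 0.0
```

play_rows:
  commands:
    - [0, 0, -0.6, 0, 0, 0.98, 0]
    - [0, 0, -0.6, 0, 0, 0.98, 0]
    - [0, 0, -0.6, 0, 0, 0.98, 0]
    - [0, 0, -0.6, 0, 0, 0.98, 0]
    - [0, 0, -0.6, 0, 0, 0, 0]
    - [0, 0, 0, 0, 0, 0, 0]
    - [0, 0, 0, 0, 0, 0, 0]

```text
t: 4.73
eef_pos: [0.3907, -0.2663, 0.2306]
tool_rot: [179.9, -0.1, 179.6]
contact_force: [0.8, 0.2, 0.1]
gripper_width: 1.0
grasp_force: 0.0
```

Run:
```python
from h import *
c=vision.calibration("wrist");s=arm.get_state();print(s['eef_pos'],s['tool_rot'],s['joint_pos'])
im=snap("wrist","w2.png")
hinges(im,c)
```

```text
[ 0.39070151 -0.26634233  0.23060474] [ 1.79914496e+02 -1.10351312e-01  1.79617874e+02] [-4.32296265e+01  1.18414246e+01 -2.43307761e+01  5.39668523e+01
 -1.23554142e-02 -4.28474034e+01]
[ 259  177   60   57 2916] ctr [ 0.392 -0.263  0.075]
   [(180, 42), (1, 40), (1, 39), (2, 39), (1, 38), (1, 38), (0, 38), (3, 21), (0, 17), (92, 17)]
[104 263  36  44 901] ctr [ 0.471 -0.421  0.075]
   [(139, 42), (153, 41), (154, 32), (137, 31), (151, 26), (110, 19), (64, 19), (35, 15), (86, 13)]
[ 252  324   64   40 1444] ctr [ 0.539 -0.27   0.075]
   [(100, 48), (157, 42), (8, 38), (156, 34), (156, 32), (156, 31), (76, 30), (171, 28), (157, 25), (58, 23)]
```

View pics/w2.png

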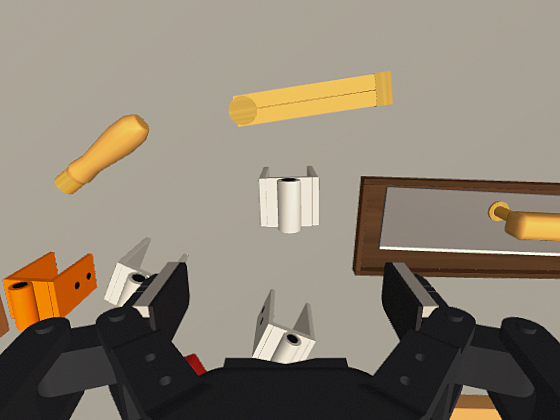

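The hinge is centred between the fingers at (289,200), and the others match the earlier estimates. Descending to grip.

play_rows:
  commands:
    - [0.08, 0.08, -0.888, 0, 0, 0, 0]
    - [0, 0, -0.888, 0, 0, 0, 0]
    - [0, 0, -0.888, 0, 0, 0, 0]
    - [0, 0, -0.888, 0, 0, 0, 0]
    - [0, 0, -0.888, 0, 0, 0, 0]
    - [0, 0, -0.888, 0, 0, 0, 0]
    - [0, 0, -0.888, 0, 0, 0, 0]
    - [0, 0, -0.888, 0, 0, 0, 0]
    - [0, 0, 0, 0, 0, 0, 1]
    - [0, 0, 0, 0, 0, 0, 1]
    - [0, 0, 0, 0, 0, 0, 1]
    - [0, 0, 0, 0, 0, 0, 1]
  force: 80

```text
t: 5.78
eef_pos: [0.3949, -0.265, 0.0554]
tool_rot: [-179.9, 0.1, 179.7]
contact_force: [-0.9, -0.3, -3.0]
gripper_width: 0.601
grasp_force: 83.5
```

play_rows:
  commands:
    - [0, 0, 0, 0, 0, 0, 1]
    - [0, 0, 0, 0, 0, 0, 1]
    - [0, 0, 0, 0, 0, 0, 1]
    - [0, 0, 0, 0, 0, 0, 1]

```text
t: 6.12
eef_pos: [0.3949, -0.265, 0.0553]
tool_rot: [-179.9, 0.1, 179.7]
contact_force: [-0.1, -0.0, 7.6]
gripper_width: 0.597
grasp_force: 84.3
```

play_rows:
  commands:
    - [0, 0, 0.8, 0, 0, 0, 1]
    - [0, 0, 0.8, 0, 0, 0, 1]
    - [0, 0, 0.8, 0, 0, 0, 1]
    - [0, 0, 0.8, 0, 0, 0, 1]
    - [0.94, 0.632, 0, 0, 0, -0.09, 1]
    - [0.94, 0.632, 0, 0, 0, -0.09, 1]
    - [0.94, 0.632, 0, 0, 0, -0.09, 1]
    - [0.94, 0.632, 0, 0, 0, -0.09, 1]
    - [0.94, 0.632, 0, 0, 0, -0.09, 1]
    - [0.94, 0.632, 0, 0, 0, -0.09, 1]
    - [0.94, 0.632, 0, 0, 0, -0.09, 1]
    - [0.94, 0.632, 0, 0, 0, -0.09, 1]

```text
t: 7.12
eef_pos: [0.5826, -0.1366, 0.1338]
tool_rot: [-180.0, -0.0, 176.4]
contact_force: [-0.4, -0.0, -3.7]
gripper_width: 0.602
grasp_force: 85.1
```

play_rows:
  commands:
    - [0.94, 0.632, 0, 0, 0, -0.09, 1]
    - [0.94, 0.632, 0, 0, 0, -0.09, 1]
    - [0, 0, 0, 0, 0, 0, 1]
    - [0, 0, 0, 0, 0, 0, 1]

```text
t: 7.45
eef_pos: [0.6294, -0.105, 0.1334]
tool_rot: [-180.0, -0.0, 175.7]
contact_force: [-0.0, 0.7, -2.8]
gripper_width: 0.601
grasp_force: 84.7
```

Run:
```python
from h import *
c=vision.calibration("wrist");s=arm.get_state();print(s['eef_pos'],s['tool_rot'],s['joint_pos'])
im=snap("wrist","w3.png");snap("scene","s3.png")
```

```text
[ 0.62939835 -0.10496984  0.13338022] [-1.79980482e+02 -2.25612323e-02  1.75734773e+02] [-1.60815670e+01  3.34846706e+01 -6.35958443e+00  5.01738312e+01
 -2.37247426e-02 -1.18163399e+01]
```

View pics/w3.png

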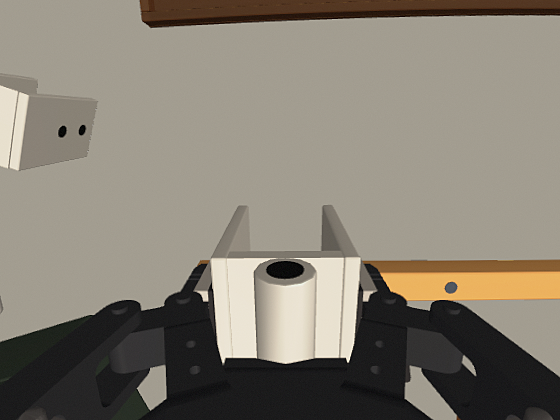

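The hinge is held squarely, and the batten's face runs level at rows ~262 (foot) and ~272 (top edge), with its left end at x≈200. Measuring the face line.

```bash
cat >> h.py <<'E'
def battenline(im,c,cols):
    """foot (grey->orange) and top edge of the front face; image down = +x"""
    hsv=cv2.cvtColor(im,cv2.COLOR_BGR2HSV);F=[];T=[]
    for u in cols:
        s=hsv[200:330,u,1]>110;v=hsv[200:330,u,2].astype(int)
        r=np.argmax(s);F.append((u,200+r-.5))
        k=r+2+np.argmax(np.diff(v[r+2:r+20]));T.append((u,200+k+.5))
    for P,z in((F,0),(T,.025)):
        w=plane(c,P,z)[:,:2];k=np.polyfit(w[:,1],w[:,0],1);
        w=w[abs(w[:,0]-np.polyval(k,w[:,1]))<.002];k=np.polyfit(w[:,1],w[:,0],1)
        print('z',z,'x=%.4f+%.4f*y'%(k[1],k[0]),'n',len(w),'x at y=-.11: %.4f'%np.polyval(k,-.11))
E
python3 - <<'E'
from h import *
c=vision.calibration("wrist");im=cv2.imread('pics/w3.png')
battenline(im,c,range(400,555,5))
e=plane(c,[(200,262)],0)[0];print('right end',e)
a=plane(c,[(212,258),(360,258)],.1334-.053+.07);print(a)
E
```

```text
z 0 x=0.6818+0.0772*y n 31 x at y=-.11: 0.6733
z 0.025 x=0.6800+0.0817*y n 31 x at y=-.11: 0.6710
right end [ 0.66871949 -0.1804098   0.        ]
[[ 0.60133129 -0.12832562  0.1504    ]
 [ 0.6051899  -0.07938011  0.1504    ]]
```

play_rows:
  commands:
    - [0, 0, -0.75, 0, 0, 0, 1]
    - [0, 0, -0.75, 0, 0, 0, 1]
    - [0, 0, -0.75, 0, 0, 0, 1]
    - [0, 0, -0.75, 0, 0, 0, 1]
    - [0.2, -0.016, 0, 0, 0, 0, 1]
    - [0.2, -0.016, 0, 0, 0, 0, 1]
    - [0.2, -0.016, 0, 0, 0, 0, 1]
    - [0.2, -0.016, 0, 0, 0, 0, 1]
    - [0, 0, 0, 0, 0, 0, 1]
    - [0, 0, 0, 0, 0, 0, 1]

```text
t: 8.38
eef_pos: [0.6497, -0.1079, 0.0595]
tool_rot: [-180.0, 0.1, 175.6]
contact_force: [-0.4, -0.1, -2.8]
gripper_width: 0.597
grasp_force: 85.8
```

play_rows:
  commands:
    - [0.04, -0.003, 0, 0, 0, 0, 1]
    - [0.04, -0.003, 0, 0, 0, 0, 1]
    - [0.04, -0.003, 0, 0, 0, 0, 1]
    - [0, 0, 0, 0, 0, 0, 1]

```text
t: 8.72
eef_pos: [0.652, -0.1078, 0.0588]
tool_rot: [-180.0, 0.0, 175.6]
contact_force: [-0.8, -0.8, -3.5]
gripper_width: 0.601
grasp_force: 85.8
```

play_rows:
  commands:
    - [0.04, -0.003, -0.08, 0, 0, 0, 1]
    - [0.04, -0.003, 0, 0, 0, 0, 1]
    - [0, 0, 0, 0, 0, 0, 1]

```text
t: 8.97
eef_pos: [0.6529, -0.1079, 0.0562]
tool_rot: [180.0, -0.1, 175.6]
contact_force: [-2.7, -0.5, -2.3]
gripper_width: 0.601
grasp_force: 86.0
```

play_rows:
  commands:
    - [0.04, -0.003, 0, 0, 0, 0, 1]
    - [0.04, -0.003, 0, 0, 0, 0, 1]
    - [0, 0, 0, 0, 0, 0, 1]

```text
t: 9.22
eef_pos: [0.6532, -0.1079, 0.0562]
tool_rot: [-180.0, -0.3, 175.6]
contact_force: [-8.6, 1.5, 2.5]
gripper_width: 0.601
grasp_force: 86.6
```

play_rows:
  commands:
    - [0, 0, -0.03, 0, 0, 0, 1]
    - [0, 0, 0, 0, 0, 0, 1]
    - [0, 0, 0, 0, 0, 0, 0.15]
    - [0, 0, 0, 0, 0, 0, 0.15]
    - [0, 0, 0, 0, 0, 0, 0.15]
    - [0, 0, 0, 0, 0, 0, 0.15]
    - [0, 0, 0.8, 0, 0, 0, 0.15]
    - [0, 0, 1, 0, 0, 0, 0.15]
    - [0, 0, 1, 0, 0, 0, 0.15]
    - [0, 0, 1, 0, 0, 0, 0.15]
    - [-0.4, -0.5, 1, 0, 0, -0.5, 0.15]
    - [-0.4, -0.5, 1, 0, 0, -0.5, 0.15]

```text
t: 10.22
eef_pos: [0.6364, -0.1329, 0.2025]
tool_rot: [-180.0, 0.1, 171.0]
contact_force: [-0.5, 0.2, 0.6]
gripper_width: 0.846
grasp_force: 0.0
```

Run:
```python
from h import *
s=arm.get_state();c=vision.calibration("wrist");im=snap("wrist","w4.png")
print(s['eef_pos'],s['tool_rot'])
hinges(im,c);print(camRt(c)[1])
```

```text
[ 0.63643206 -0.13287336  0.20253107] [-1.79992245e+02  9.63035670e-02  1.71008451e+02]
[  52   83   73   75 4153] ctr [ 0.547 -0.266  0.075]
   [(156, 43), (154, 42), (155, 42), (156, 40), (156, 40), (156, 38), (156, 38), (156, 38), (74, 22), (69, 17)]
[ 286  192   67   64 3463] ctr [ 0.65  -0.108  0.075]
   [(175, 43), (174, 42), (176, 40), (176, 39), (176, 39), (176, 37), (176, 37), (175, 35), (86, 18), (83, 15)]
[ 0.56719399 -0.1218973   0.31955604]
```

View pics/w4.png

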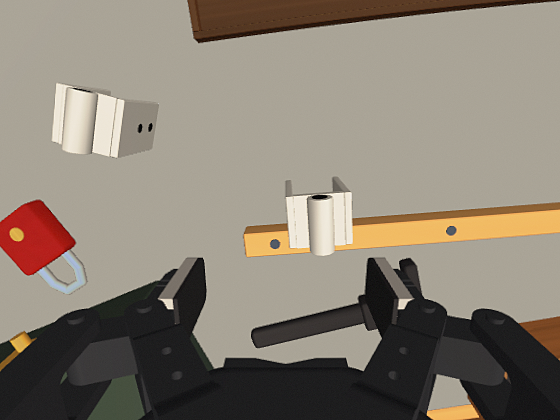

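Hinge 1 stands at the batten, yaw 175.7°, seen at (320,222). Hinge 3 is at (90,120) and the padlock is clear of it. Going for hinge 3.

play_rows:
  commands:
    - [-0.597, -0.907, 0, 0, 0, -0.545, 0.15]
    - [-0.597, -0.907, 0, 0, 0, -0.545, 0.15]
    - [-0.597, -0.907, 0, 0, 0, -0.545, 0.15]
    - [-0.597, -0.907, 0, 0, 0, -0.545, 0.15]
    - [-0.597, -0.907, 0, 0, 0, -0.545, 0.15]
    - [-0.597, -0.907, 0, 0, 0, -0.545, 0.15]
    - [0, 0, -0.7, 0, 0, 0, 0.15]
    - [0, 0, -0.7, 0, 0, 0, 0.15]
    - [0, 0, 0, 0, 0, 0, 0.15]
    - [0, 0, 0, 0, 0, 0, 0.15]

```text
t: 11.1
eef_pos: [0.5459, -0.269, 0.1655]
tool_rot: [180.0, -0.1, 156.0]
contact_force: [0.8, 0.0, 0.1]
gripper_width: 0.851
grasp_force: 0.0
```

Run:
```python
from h import *
s=arm.get_state();c=vision.calibration("wrist");im=snap("wrist","w5.png")
print(s['eef_pos'],s['tool_rot'])
hinges(im,c)
print(proj(c,[[.547,-.269,.07]]), 'mid column 285')
```

```text
[ 0.54592208 -0.26902085  0.16545849] [ 1.79980952e+02 -8.23632957e-02  1.56026869e+02]
[  21  188   80   72 4430] ctr [ 0.481 -0.406  0.075]
   [(151, 43), (150, 42), (153, 42), (153, 39), (153, 39), (153, 39), (154, 38), (153, 34), (62, 23), (70, 19)]
[ 247  192   78   73 4854] ctr [ 0.545 -0.268  0.075]
   [(155, 43), (156, 42), (156, 40), (156, 38), (156, 38), (156, 37), (157, 28), (157, 27), (67, 20), (66, 15)]
[ 509  238   33   60 1407] ctr [ 0.645 -0.126  0.075]
   [(175, 42), (175, 40), (176, 38), (175, 37), (93, 11), (88, 11)]
[[285.92494467 224.43069442]] mid column 285
```

play_rows:
  commands:
    - [0, 0, -0.88, 0, 0, 0, 0.15]
    - [0, 0, -0.88, 0, 0, 0, 0.15]
    - [0, 0, -0.88, 0, 0, 0, 0.15]
    - [0, 0, -0.88, 0, 0, 0, 0.15]
    - [0, 0, -0.88, 0, 0, 0, 0.15]
    - [0, 0, 0, 0, 0, 0, 1]
    - [0, 0, 0, 0, 0, 0, 1]
    - [0, 0, 0, 0, 0, 0, 1]
    - [0, 0, 0, 0, 0, 0, 1]
    - [0, 0, 0, 0, 0, 0, 1]

```text
t: 11.98
eef_pos: [0.547, -0.2695, 0.0572]
tool_rot: [-180.0, 0.1, 156.0]
contact_force: [-1.5, 0.1, -4.9]
gripper_width: 0.599
grasp_force: 84.0
```

play_rows:
  commands:
    - [0, 0, 0.95, 0, 0, 0, 1]
    - [0, 0, 0.95, 0, 0, 0, 1]
    - [0, 0, 0.95, 0, 0, 0, 1]
    - [0, 0, 0.95, 0, 0, 0, 1]
    - [0, 0, 0.95, 0, 0, 0, 1]
    - [0.342, 0.905, 0, 0, 0, 0.389, 1]
    - [0.342, 0.905, 0, 0, 0, 0.389, 1]
    - [0.342, 0.905, 0, 0, 0, 0.389, 1]
    - [0.342, 0.905, 0, 0, 0, 0.389, 1]
    - [0.342, 0.905, 0, 0, 0, 0.389, 1]
    - [0.342, 0.905, 0, 0, 0, 0.389, 1]
    - [0.342, 0.905, 0, 0, 0, 0.389, 1]

```text
t: 12.98
eef_pos: [0.6065, -0.1097, 0.1755]
tool_rot: [180.0, 0.0, 168.6]
contact_force: [-0.4, -0.6, -4.7]
gripper_width: 0.601
grasp_force: 87.1
```

play_rows:
  commands:
    - [0.342, 0.905, 0, 0, 0, 0.389, 1]
    - [0.342, 0.905, 0, 0, 0, 0.389, 1]
    - [0.342, 0.905, 0, 0, 0, 0.389, 1]
    - [0.342, 0.905, 0, 0, 0, 0.389, 1]
    - [0, 0, -0.9, 0, 0, 0, 1]
    - [0, 0, -0.9, 0, 0, 0, 1]
    - [0, 0, -0.9, 0, 0, 0, 1]
    - [0, 0, -0.9, 0, 0, 0, 1]
    - [0, 0, -0.5, 0, 0, 0, 1]
    - [0, 0, 0, 0, 0, 0, 1]
    - [0, 0, 0, 0, 0, 0, 1]

```text
t: 13.9
eef_pos: [0.6401, -0.0204, 0.0722]
tool_rot: [180.0, -0.1, 175.6]
contact_force: [0.4, -0.5, -4.3]
gripper_width: 0.596
grasp_force: 87.4
```

play_rows:
  commands:
    - [0.2, -0.016, -0.27, 0, 0, 0, 1]
    - [0.2, -0.016, -0.27, 0, 0, 0, 1]
    - [0.2, -0.016, 0, 0, 0, 0, 1]
    - [0.04, -0.003, 0, 0, 0, 0, 1]
    - [0.04, -0.003, 0, 0, 0, 0, 1]
    - [0, 0, 0, 0, 0, 0, 1]

```text
t: 14.4
eef_pos: [0.6573, -0.0218, 0.0588]
tool_rot: [-180.0, -0.0, 175.6]
contact_force: [-0.6, -1.2, -5.4]
gripper_width: 0.6
grasp_force: 87.5
```

play_rows:
  commands:
    - [0.04, -0.003, 0, 0, 0, 0, 1]
    - [0.04, -0.003, 0, 0, 0, 0, 1]
    - [0, 0, 0, 0, 0, 0, 1]

```text
t: 14.65
eef_pos: [0.6575, -0.0218, 0.0586]
tool_rot: [-180.0, -0.2, 175.6]
contact_force: [-6.5, -1.0, -0.1]
gripper_width: 0.595
grasp_force: 88.0
```

play_rows:
  commands:
    - [0, 0, -0.05, 0, 0, 0, 1]
    - [0, 0, 0, 0, 0, 0, 1]
    - [0, 0, 0, 0, 0, 0, 0.15]
    - [0, 0, 0, 0, 0, 0, 0.15]
    - [0, 0, 0, 0, 0, 0, 0.15]
    - [0, 0, 0, 0, 0, 0, 0.15]
    - [0, 0, 0.8, 0, 0, 0, 0.15]
    - [0, 0, 1, 0, 0, 0, 0.15]
    - [0, 0, 1, 0, 0, 0, 0.15]
    - [0, 0, 1, 0, 0, 0, 0.15]
    - [0, 0, 0.6, 0, 0, 0, 0.15]
    - [-0.418, -0.911, 0, 0, 0, -0.29, 0.15]

```text
t: 15.65
eef_pos: [0.6532, -0.0421, 0.1726]
tool_rot: [179.9, 0.6, 174.6]
contact_force: [1.1, -1.8, 0.3]
gripper_width: 0.85
grasp_force: 0.0
```

play_rows:
  commands:
    - [-0.418, -0.911, 0, 0, 0, -0.29, 0.15]
    - [-0.418, -0.911, 0, 0, 0, -0.29, 0.15]
    - [-0.418, -0.911, 0, 0, 0, -0.29, 0.15]
    - [-0.418, -0.911, 0, 0, 0, -0.29, 0.15]
    - [-0.418, -0.911, 0, 0, 0, -0.29, 0.15]
    - [-0.418, -0.911, 0, 0, 0, -0.29, 0.15]
    - [-0.418, -0.911, 0, 0, 0, -0.29, 0.15]
    - [-0.418, -0.911, 0, 0, 0, -0.29, 0.15]

```text
t: 16.32
eef_pos: [0.5653, -0.2281, 0.1681]
tool_rot: [-180.0, 0.1, 163.6]
contact_force: [1.0, -0.5, 0.6]
gripper_width: 0.848
grasp_force: 0.0
```

Run:
```python
from h import *
s=arm.get_state();c=vision.calibration("wrist");im=snap("wrist","w6.png")
print(s['eef_pos'],s['tool_rot'])
hinges(im,c)
```

```text
[ 0.56527797 -0.22813887  0.16806998] [-1.79982872e+02  9.84042613e-02  1.63619275e+02]
[   0  149   35   67 1927] ctr [ 0.486 -0.392  0.075]
   [(153, 42), (153, 41), (153, 39), (153, 38), (152, 31), (63, 21), (63, 12)]
[ 477  250   32   61 1416] ctr [ 0.651 -0.095  0.075]
   [(174, 40), (175, 38), (175, 38), (176, 37), (79, 21), (63, 19), (72, 16), (70, 12)]
[ 438  258   29   56 1298] ctr [ 0.645 -0.125  0.075]
   [(176, 40), (175, 37), (175, 34), (176, 32), (95, 18), (22, 14), (62, 11)]
```

play_rows:
  commands:
    - [-0.418, -0.911, 0, 0, 0, -0.29, 0.15]
    - [-0.418, -0.911, 0, 0, 0, -0.29, 0.15]
    - [-0.418, -0.911, 0, 0, 0, -0.29, 0.15]
    - [-0.418, -0.911, 0, 0, 0, -0.29, 0.15]
    - [-0.418, -0.911, 0, 0, 0, -0.29, 0.15]
    - [-0.418, -0.911, 0, 0, 0, -0.29, 0.15]
    - [-0.418, -0.911, 0, 0, 0, -0.29, 0.15]
    - [-0.418, -0.911, 0, 0, 0, -0.29, 0.15]
    - [0, 0, 0, 0, 0, 0, 0.15]
    - [0, 0, 0, 0, 0, 0, 0.15]

```text
t: 17.2
eef_pos: [0.4814, -0.4104, 0.1677]
tool_rot: [-180.0, 0.1, 152.9]
contact_force: [0.3, 1.1, -0.2]
gripper_width: 0.849
grasp_force: 0.0
```

Run:
```python
from h import *
s=arm.get_state();c=vision.calibration("wrist");im=snap("wrist","w7.png")
print(s['eef_pos'],s['tool_rot'])
hinges(im,c)
```

```text
[ 0.48144708 -0.41041219  0.16774166] [-1.79994268e+02  6.84226669e-02  1.52921963e+02]
[ 247  189   76   73 4783] ctr [ 0.479 -0.41   0.075]
   [(152, 44), (153, 41), (153, 39), (153, 39), (154, 38), (154, 38), (153, 37), (154, 37), (64, 19), (63, 16)]
```

View pics/w7.png

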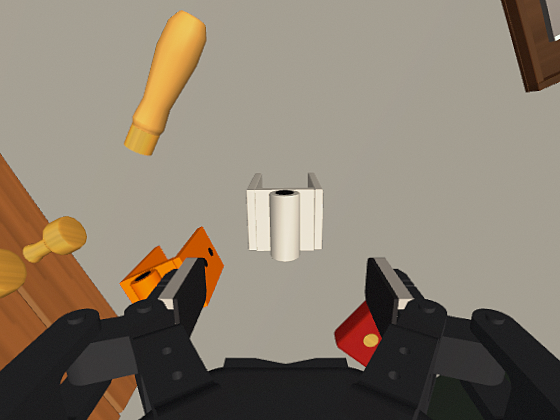

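Hinge 2 is centred at (286,220). The orange decoy's corner (222,265) is close to the left finger, so I'm narrowing the opening to about 62 mm before descending.

play_rows:
  commands:
    - [0, 0, -0.2, 0, 0, 0, 0.27]
    - [0, 0, -0.4, 0, 0, 0, 0.27]
    - [0, 0, -0.77, 0, 0, 0, 0.27]
    - [0, 0, -0.77, 0, 0, 0, 0.27]
    - [0, 0, -0.77, 0, 0, 0, 0.27]
    - [0, 0, -0.77, 0, 0, 0, 0.27]
    - [0, 0, -0.77, 0, 0, 0, 0.27]
    - [0, 0, 0, 0, 0, 0, 1]
    - [0, 0, 0, 0, 0, 0, 1]
    - [0, 0, 0, 0, 0, 0, 1]
    - [0, 0, 0, 0, 0, 0, 1]

```text
t: 18.17
eef_pos: [0.4822, -0.4088, 0.0568]
tool_rot: [180.0, 0.0, 153.1]
contact_force: [0.3, -0.2, -3.6]
gripper_width: 0.599
grasp_force: 83.6
```

play_rows:
  commands:
    - [0, 0, 0.95, 0, 0, 0, 1]
    - [0, 0, 0.95, 0, 0, 0, 1]
    - [0, 0, 0.95, 0, 0, 0, 1]
    - [0, 0, 0.95, 0, 0, 0, 1]
    - [0, 0, 0.95, 0, 0, 0, 1]
    - [0, 0, 0, 0, 0, 0, 1]

```text
t: 18.67
eef_pos: [0.4841, -0.4112, 0.1814]
tool_rot: [-179.8, 0.5, 153.1]
contact_force: [0.7, -0.8, -3.5]
gripper_width: 0.598
grasp_force: 85.1
```

play_rows:
  commands:
    - [0.334, 0.951, 0, 0, 0, 0.245, 1]
    - [0.334, 0.951, 0, 0, 0, 0.245, 1]
    - [0.334, 0.951, 0, 0, 0, 0.245, 1]
    - [0.334, 0.951, 0, 0, 0, 0.245, 1]
    - [0.334, 0.951, 0, 0, 0, 0.245, 1]
    - [0.334, 0.951, 0, 0, 0, 0.245, 1]
    - [0.334, 0.951, 0, 0, 0, 0.245, 1]
    - [0.334, 0.951, 0, 0, 0, 0.245, 1]
    - [0.334, 0.951, 0, 0, 0, 0.245, 1]
    - [0.334, 0.951, 0, 0, 0, 0.245, 1]
    - [0.334, 0.951, 0, 0, 0, 0.245, 1]
    - [0.334, 0.951, 0, 0, 0, 0.245, 1]

```text
t: 19.67
eef_pos: [0.5819, -0.1222, 0.1745]
tool_rot: [180.0, -0.0, 166.6]
contact_force: [-0.3, -0.2, -3.5]
gripper_width: 0.597
grasp_force: 84.9
```

play_rows:
  commands:
    - [0.334, 0.951, 0, 0, 0, 0.245, 1]
    - [0.334, 0.951, 0, 0, 0, 0.245, 1]
    - [0.334, 0.951, 0, 0, 0, 0.245, 1]
    - [0.334, 0.951, 0, 0, 0, 0.245, 1]
    - [0.334, 0.951, 0, 0, 0, 0.245, 1]
    - [0.334, 0.951, 0, 0, 0, 0.245, 1]
    - [0.334, 0.951, 0, 0, 0, 0.245, 1]
    - [0.334, 0.951, 0, 0, 0, 0.245, 1]
    - [0, 0, -0.9, 0, 0, 0, 1]
    - [0, 0, -0.9, 0, 0, 0, 1]
    - [0, 0, -0.9, 0, 0, 0, 1]
    - [0, 0, -0.9, 0, 0, 0, 1]

```text
t: 20.67
eef_pos: [0.6482, 0.0671, 0.0835]
tool_rot: [180.0, -0.0, 175.6]
contact_force: [0.8, 0.9, -4.1]
gripper_width: 0.597
grasp_force: 85.4
```

play_rows:
  commands:
    - [0, 0, -0.5, 0, 0, 0, 1]
    - [0, 0, 0, 0, 0, 0, 1]
    - [0, 0, 0, 0, 0, 0, 1]

```text
t: 20.92
eef_pos: [0.6481, 0.0665, 0.0719]
tool_rot: [-180.0, -0.1, 175.5]
contact_force: [1.6, 0.1, -3.7]
gripper_width: 0.597
grasp_force: 85.0
```

play_rows:
  commands:
    - [0.2, -0.016, -0.26, 0, 0, 0, 1]
    - [0.2, -0.016, -0.26, 0, 0, 0, 1]
    - [0.12, -0.01, 0, 0, 0, 0, 1]
    - [0.04, -0.003, 0, 0, 0, 0, 1]
    - [0.04, -0.003, 0, 0, 0, 0, 1]
    - [0, 0, 0, 0, 0, 0, 1]

```text
t: 21.42
eef_pos: [0.6626, 0.0652, 0.0594]
tool_rot: [-180.0, -0.1, 175.5]
contact_force: [-5.1, 0.1, -2.6]
gripper_width: 0.598
grasp_force: 85.4
```

play_rows:
  commands:
    - [0.04, -0.003, 0, 0, 0, 0, 1]
    - [0.04, -0.003, 0, 0, 0, 0, 1]
    - [0, 0, 0, 0, 0, 0, 1]

```text
t: 21.67
eef_pos: [0.6629, 0.0653, 0.0592]
tool_rot: [-180.0, -0.3, 175.5]
contact_force: [-9.2, -0.2, 2.3]
gripper_width: 0.597
grasp_force: 85.4
```

play_rows:
  commands:
    - [0, 0, -0.07, 0, 0, 0, 1]
    - [0, 0, 0, 0, 0, 0, 1]
    - [0, 0, 0, 0, 0, 0, 0.15]
    - [0, 0, 0, 0, 0, 0, 0.15]
    - [0, 0, 0, 0, 0, 0, 0.15]
    - [0, 0, 0, 0, 0, 0, 0.15]
    - [0, 0, 0.8, 0, 0, 0, 0.15]
    - [0, 0, 1, 0, 0, 0, 0.15]
    - [0, 0, 1, 0, 0, 0, 0.15]
    - [0, 0, 1, 0, 0, 0, 0.15]
    - [-0.3, 0.5, 1, 0, 0, 0, 0.15]
    - [-0.3, 0.9, 1, 0, 0, 0, 0.15]

```text
t: 22.67
eef_pos: [0.6517, 0.0983, 0.2045]
tool_rot: [-180.0, 0.1, 175.3]
contact_force: [-0.1, 1.1, -0.5]
gripper_width: 0.851
grasp_force: 0.0
```

play_rows:
  commands:
    - [-0.4, 0.9, 0.5, 0, 0, 0, 0.15]
    - [-0.4, 0.9, 0.5, 0, 0, 0, 0.15]
    - [-0.4, 0.9, 0, 0, 0, 0, 0.15]
    - [-0.4, 0.9, 0, 0, 0, 0, 0.15]
    - [0, 0, 0, 0, 0, 0, 0.15]
    - [0, 0, 0, 0, 0, 0, 0.15]

```text
t: 23.17
eef_pos: [0.6107, 0.1914, 0.2284]
tool_rot: [180.0, 0.1, 175.6]
contact_force: [0.1, 0.5, -0.5]
gripper_width: 0.849
grasp_force: 0.0
```

Run:
```python
from h import *
s=arm.get_state();c=vision.calibration("wrist");im=snap("wrist","w8.png")
print(s['eef_pos'],s['tool_rot'])
hinges(im,c)
```

```text
[0.61074062 0.19140112 0.22842186] [1.79987431e+02 9.88769854e-02 1.75637954e+02]
[ 314  125   72   67 3260] ctr [0.58  0.247 0.075]
   [(11, 43), (14, 43), (13, 41), (13, 41), (13, 40), (13, 38), (13, 37), (12, 30), (102, 16), (87, 15)]
[  33  243   61   54 2387] ctr [ 0.657 -0.017  0.075]
   [(175, 43), (172, 43), (173, 41), (175, 40), (175, 38), (174, 33), (97, 21), (176, 21), (86, 20), (176, 18)]
[ 124  244   58   55 1963] ctr [0.66  0.065 0.075]
   [(143, 46), (174, 42), (174, 35), (139, 35), (86, 35), (176, 32), (137, 29), (173, 29), (175, 24), (111, 22)]
[ 419  282   60   37 1247] ctr [0.717 0.339 0.075]
   [(43, 26), (59, 24), (74, 23), (79, 20), (46, 18), (34, 17), (112, 15), (174, 15)]
```

View pics/w8.png

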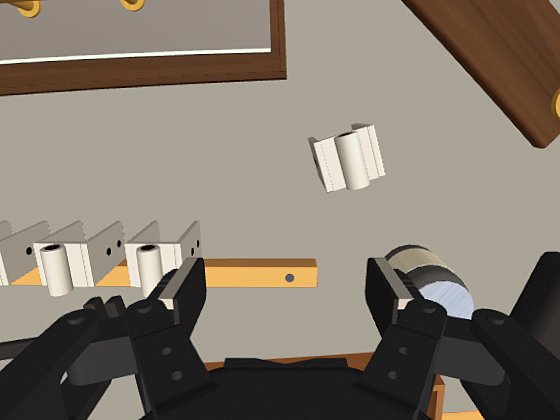

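Hinge 4 is at (350,158), yaw 13°, with the nail tin and rail base clear of it; two hinges at the batten stand square.

play_rows:
  commands:
    - [-0.31, 0.556, 0, 0, 0, 0.95, 0.15]
    - [-0.31, 0.556, 0, 0, 0, 0.95, 0.15]
    - [-0.31, 0.556, 0, 0, 0, 0.95, 0.15]
    - [-0.31, 0.556, 0, 0, 0, 0.95, 0.15]
    - [0, 0, -0.6, 0, 0, 0, 0.15]
    - [0, 0, -0.98, 0, 0, 0, 0.15]
    - [0, 0, -0.98, 0, 0, 0, 0.15]
    - [0, 0, -0.98, 0, 0, 0, 0.15]
    - [0, 0, -0.98, 0, 0, 0, 0.15]
    - [0, 0, -0.98, 0, 0, 0, 0.15]
    - [0, 0, -0.98, 0, 0, 0, 0.15]
    - [0, 0, -0.39, 0, 0, 0, 0.15]

```text
t: 24.22
eef_pos: [0.5786, 0.2439, 0.0524]
tool_rot: [-180.0, -0.2, -167.2]
contact_force: [-0.0, -0.3, 0.3]
gripper_width: 0.851
grasp_force: 0.0
```

play_rows:
  commands:
    - [0, 0, 0, 0, 0, 0, 1]
    - [0, 0, 0, 0, 0, 0, 1]
    - [0, 0, 0, 0, 0, 0, 1]
    - [0, 0, 0, 0, 0, 0, 1]
    - [0, 0, 0, 0, 0, 0, 1]

```text
t: 24.63
eef_pos: [0.5805, 0.2459, 0.0571]
tool_rot: [-180.0, 0.1, -167.1]
contact_force: [-0.1, -0.2, -2.3]
gripper_width: 0.596
grasp_force: 83.4
```

play_rows:
  commands:
    - [0, 0, 0.9, 0, 0, 0, 1]
    - [0, 0, 0.9, 0, 0, 0, 1]
    - [0.2, -0.25, 0, 0, 0, -0.54, 1]
    - [0.46, -0.58, 0, 0, 0, -0.54, 1]
    - [0.46, -0.58, 0, 0, 0, -0.54, 1]
    - [0.46, -0.58, 0, 0, 0, -0.54, 1]
    - [0.46, -0.58, 0, 0, 0, -0.54, 1]
    - [0.46, -0.58, 0, 0, 0, -0.54, 1]
    - [0.46, -0.58, 0, 0, 0, -0.54, 1]
    - [0, 0, -0.6, 0, 0, 0, 1]
    - [0, 0, -0.6, 0, 0, 0, 1]
    - [0, 0, 0, 0, 0, 0, 1]

```text
t: 25.63
eef_pos: [0.6523, 0.1513, 0.0681]
tool_rot: [-179.9, -0.3, 175.5]
contact_force: [-2.1, -0.5, -3.0]
gripper_width: 0.598
grasp_force: 84.4
```

play_rows:
  commands:
    - [0, 0, 0, 0, 0, 0, 1]

```text
t: 25.72
eef_pos: [0.653, 0.1519, 0.0701]
tool_rot: [-180.0, -0.1, 175.5]
contact_force: [-0.0, 0.2, -3.1]
gripper_width: 0.601
grasp_force: 84.4
```

play_rows:
  commands:
    - [0.2, -0.016, -0.23, 0, 0, 0, 1]
    - [0.2, -0.016, -0.23, 0, 0, 0, 1]
    - [0.12, -0.01, 0, 0, 0, 0, 1]
    - [0.04, -0.003, 0, 0, 0, 0, 1]
    - [0, 0, 0, 0, 0, 0, 1]

```text
t: 26.13
eef_pos: [0.6684, 0.1514, 0.0597]
tool_rot: [180.0, 0.0, 175.6]
contact_force: [-0.6, 0.6, -2.9]
gripper_width: 0.595
grasp_force: 84.4
```

play_rows:
  commands:
    - [0.04, -0.003, 0, 0, 0, 0, 1]
    - [0.04, -0.003, 0, 0, 0, 0, 1]
    - [0, 0, 0, 0, 0, 0, 1]

```text
t: 26.38
eef_pos: [0.6698, 0.1513, 0.0597]
tool_rot: [180.0, 0.0, 175.6]
contact_force: [0.8, 0.2, -3.1]
gripper_width: 0.597
grasp_force: 84.4
```

play_rows:
  commands:
    - [0.04, -0.003, 0, 0, 0, 0, 1]
    - [0.04, -0.003, 0, 0, 0, 0, 1]
    - [0, 0, 0, 0, 0, 0, 1]

```text
t: 26.63
eef_pos: [0.6701, 0.1512, 0.0592]
tool_rot: [-180.0, -0.2, 175.6]
contact_force: [-4.7, 0.2, 0.1]
gripper_width: 0.601
grasp_force: 84.7
```

play_rows:
  commands:
    - [0, 0, -0.07, 0, 0, 0, 1]
    - [0, 0, 0, 0, 0, 0, 1]
    - [0, 0, 0, 0, 0, 0, 0.15]
    - [0, 0, 0, 0, 0, 0, 0.15]
    - [0, 0, 0, 0, 0, 0, 0.15]
    - [0, 0, 0, 0, 0, 0, 0.15]
    - [0, 0, 0.8, 0, 0, 0, 0.15]
    - [0, 0, 1, 0, 0, 0, 0.15]
    - [0, 0, 1, 0, 0, 0, 0.15]
    - [0, 0, 1, 0, 0, 0, 0.15]
    - [-0.3, 0, 1, 0, 0, 0, 0.15]
    - [-0.3, 0, 1, 0, 0, 0, 0.15]

```text
t: 27.63
eef_pos: [0.6572, 0.1509, 0.2042]
tool_rot: [180.0, 0.1, 175.6]
contact_force: [0.5, -0.4, 0.1]
gripper_width: 0.851
grasp_force: 0.0
```

play_rows:
  commands:
    - [-0.45, -0.27, 0.3, 0, 0, -0.96, 0]
    - [-0.45, -0.27, 0.3, 0, 0, -0.96, 0]
    - [-0.45, -0.27, 0.3, 0, 0, -0.96, 0]
    - [-0.45, -0.27, 0.3, 0, 0, -0.96, 0]
    - [-0.45, -0.27, 0, 0, 0, -0.96, 0]
    - [-0.45, -0.27, 0, 0, 0, -0.96, 0]
    - [-0.45, -0.27, 0, 0, 0, -0.96, 0]
    - [-0.45, -0.27, 0, 0, 0, -0.96, 0]
    - [-0.45, -0.27, 0, 0, 0, -0.96, 0]
    - [-0.45, -0.27, 0, 0, 0, -0.96, 0]
    - [-0.45, -0.27, 0, 0, 0, -0.96, 0]
    - [-0.45, -0.27, 0, 0, 0, -0.96, 0]

```text
t: 28.63
eef_pos: [0.5217, 0.0697, 0.2332]
tool_rot: [179.9, 0.1, 122.6]
contact_force: [-0.2, 0.0, -0.0]
gripper_width: 0.996
grasp_force: 0.0
```

play_rows:
  commands:
    - [-0.45, -0.27, 0, 0, 0, -0.96, 0]
    - [-0.45, -0.27, 0, 0, 0, -0.96, 0]
    - [-0.45, -0.27, 0, 0, 0, -0.96, 0]
    - [-0.45, -0.27, 0, 0, 0, -0.96, 0]
    - [-0.45, -0.27, 0, 0, 0, -0.96, 0]
    - [-0.45, -0.27, 0, 0, 0, -0.96, 0]
    - [-0.45, -0.27, 0, 0, 0, -0.96, 0]
    - [-0.45, -0.27, 0, 0, 0, -0.96, 0]
    - [0, 0, 0, 0, 0, 0, 0]
    - [0, 0, 0, 0, 0, 0, 0]

```text
t: 29.47
eef_pos: [0.4321, 0.0158, 0.2333]
tool_rot: [179.9, -0.0, 87.6]
contact_force: [0.8, 1.0, -0.6]
gripper_width: 1.003
grasp_force: 0.0
```

Run:
```python
from h import *
s=arm.get_state();c=vision.calibration("wrist");im=snap("wrist","w9.png");t=snap("top","t9.png")
print(s['eef_pos'],s['tool_rot'])
a=cv2.resize(t[140:300,110:370],None,fx=2,fy=2,interpolation=cv2.INTER_CUBIC)
cv2.imwrite('pics/c9.png',np.vstack([im[:280],np.pad(a,((0,0),(0,40),(0,0)))]))
```

```text
[0.43214785 0.015833   0.2332839 ] [ 1.79892220e+02 -3.73143137e-04  8.76322042e+01]
```

View pics/c9.png

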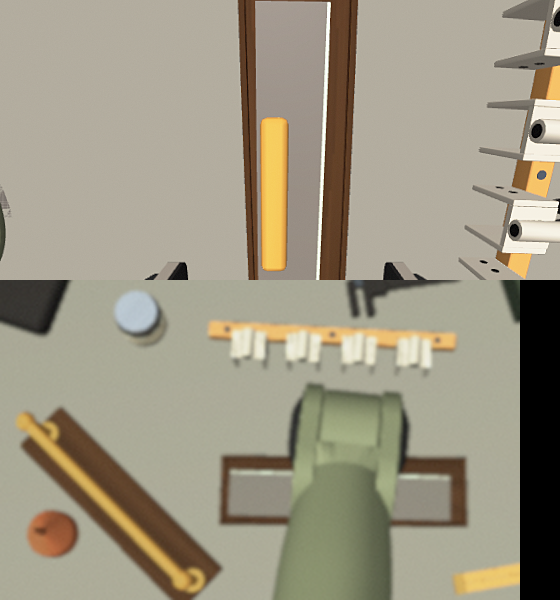

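The handle bar shows at (274,195) in the wrist view, parallel to the tray. In the top view all four hinges stand in a row at the batten. Measuring handle, blade and tray.

```bash
cat >> h.py <<'E'
def handle(im,c,z=.07,lo=240,hi=400,box=None):
    hsv=cv2.cvtColor(im,cv2.COLOR_BGR2HSV);m=cv2.inRange(hsv,(14,110,170),(30,255,255))
    n,l,s,ce=cv2.connectedComponentsWithStats(m)
    for i in range(1,n):
        if s[i,4]<1500: continue
        q=cv2.minAreaRect(np.argwhere(l==i)[:,::-1].astype(np.float32));b=plane(c,cv2.boxPoints(q),z)[:,:2]
        e=[b[1]-b[0],b[2]-b[1]];e=sorted(e,key=np.linalg.norm);d=e[1]*np.sign(e[1][1])
        print('ctr',b.mean(0).round(4),'len %.3f w %.3f'%(np.linalg.norm(d),np.linalg.norm(e[0])),'yaw %.2f'%np.degrees(np.arctan2(-d[0],d[1])),s[i])
E
python3 - <<'E'
from h import *
c=vision.calibration("wrist");im=cv2.imread('pics/w9.png')
handle(im,c)
L=cv2.createLineSegmentDetector().detect(cv2.cvtColor(im,cv2.COLOR_BGR2GRAY))[0][:,0]
for l in L:
    if np.hypot(l[2]-l[0],l[3]-l[1])>120 and 230<l[0]<365:
        for z in(.01,.016): 
            p=plane(c,[l[:2],l[2:]],z);d=p[1]-p[0];d*=np.sign(d[1]);k=-d[0]/d[1];print(l.round(0),z,'x@y=.015 %.4f yaw %.2f'%(p[0,0]+(.015-p[0,1])*d[0]/d[1],np.degrees(np.arctan(k))))
c=vision.calibration("top");im=cv2.imread('pics/top0.png');handle(im,c)
E
```

```text
ctr [0.4221 0.0166] len 0.138 w 0.022 yaw -3.61 [ 260  117   28  154 3888]
[317. 327. 331.   3.] 0.01 x@y=.015 0.4727 yaw -3.08
[317. 327. 331.   3.] 0.016 x@y=.015 0.4719 yaw -3.08
[358.   1. 342. 347.] 0.01 x@y=.015 0.5010 yaw -2.12
[358.   1. 342. 347.] 0.016 x@y=.015 0.4998 yaw -2.12
[251. 348. 237.   1.] 0.01 x@y=.015 0.3887 yaw -2.12
[251. 348. 237.   1.] 0.016 x@y=.015 0.3895 yaw -2.12
[327.   3. 313. 326.] 0.01 x@y=.015 0.4689 yaw -3.18
[327.   3. 313. 326.] 0.016 x@y=.015 0.4682 yaw -3.18
[255.   2. 256. 192.] 0.01 x@y=.015 0.4019 yaw -3.13
[255.   2. 256. 192.] 0.016 x@y=.015 0.4024 yaw -3.13
[256. 193. 257. 326.] 0.01 x@y=.015 0.4017 yaw -3.38
[256. 193. 257. 326.] 0.016 x@y=.015 0.4022 yaw -3.38
[261. 119. 262. 267.] 0.01 x@y=.015 0.4078 yaw -3.15
[261. 119. 262. 267.] 0.016 x@y=.015 0.4082 yaw -3.15
[283. 267. 285. 121.] 0.01 x@y=.015 0.4313 yaw -3.06
[283. 267. 285. 121.] 0.016 x@y=.015 0.4313 yaw -3.06
[245.   1. 253. 226.] 0.01 x@y=.015 0.3967 yaw -2.03
[245.   1. 253. 226.] 0.016 x@y=.015 0.3973 yaw -2.03
[352.   1. 337. 343.] 0.01 x@y=.015 0.4955 yaw -2.06
[352.   1. 337. 343.] 0.016 x@y=.015 0.4943 yaw -2.06
[335. 342. 349.   1.] 0.01 x@y=.015 0.4927 yaw -2.15
[335. 342. 349.   1.] 0.016 x@y=.015 0.4916 yaw -2.15
[255. 344. 243.   1.] 0.01 x@y=.015 0.3940 yaw -2.15
[255. 344. 243.   1.] 0.016 x@y=.015 0.3946 yaw -2.15
[289. 124. 287. 266.] 0.01 x@y=.015 0.4355 yaw -2.97
[289. 124. 287. 266.] 0.016 x@y=.015 0.4354 yaw -2.97
ctr [0.8174 0.3858] len 1.859 w 0.850 yaw 42.63 [    0     0   407   420 10957]
ctr [ 0.6495 -0.7847] len 0.821 w 0.343 yaw -70.43 [ 434   40  126  274 3998]
ctr [0.2999 0.7689] len 0.416 w 0.062 yaw 89.95 [  12  229   30  143 2867]
```

play_rows:
  commands:
    - [-0.2, 0, -0.6, 0, 0, -0.08, 0]
    - [-0.2, 0, -0.9, 0, 0, -0.08, 0]
    - [0, 0.03, -0.9, 0, 0, 0, 0]
    - [0, 0, -0.9, 0, 0, 0, 0]
    - [0, 0, -0.9, 0, 0, 0, 0]
    - [0, 0, -0.9, 0, 0, 0, 0]
    - [0, 0, -0.9, 0, 0, 0, 0]
    - [0, 0, -0.6, 0, 0, 0, 0]
    - [0, 0, 0, 0, 0, 0, 1]
    - [0, 0, 0, 0, 0, 0, 1]
    - [0, 0, 0, 0, 0, 0, 1]
    - [0, 0, 0, 0, 0, 0, 1]
  force: 100

```text
t: 30.57
eef_pos: [0.423, 0.0168, 0.0687]
tool_rot: [179.9, 0.0, 86.9]
contact_force: [0.4, 0.5, -0.7]
gripper_width: 0.457
grasp_force: 0.0
```

play_rows:
  commands:
    - [0, 0, 0, 0, 0, 0, 1]
    - [0, 0, 0, 0, 0, 0, 1]
    - [0, 0, 0, 0, 0, 0, 1]

```text
t: 30.82
eef_pos: [0.4228, 0.0167, 0.0689]
tool_rot: [179.9, 0.0, 86.9]
contact_force: [-1.0, -0.1, 5.2]
gripper_width: 0.267
grasp_force: 99.6
```

play_rows:
  commands:
    - [0, 0, 0.5, 0, 0, 0, 1]
    - [0, 0, 0.75, 0, 0, 0, 1]
    - [0, 0, 0.75, 0, 0, 0, 1]
    - [0.7, 0.07, 0, 0, 0, -0.04, 1]
    - [0.7, 0.07, 0, 0, 0, -0.04, 1]
    - [0.7, 0.07, 0, 0, 0, -0.04, 1]
    - [0.7, 0.07, 0, 0, 0, -0.04, 1]
    - [0.7, 0.07, 0, 0, 0, -0.04, 1]
    - [0.7, 0.07, 0, 0, 0, -0.04, 1]
    - [0.7, 0.07, 0, 0, 0, -0.04, 1]
    - [0.7, 0.07, 0, 0, 0, -0.03, 1]
    - [0, 0, 0, 0, 0, 0, 1]

```text
t: 31.82
eef_pos: [0.5652, 0.0309, 0.118]
tool_rot: [179.8, -0.0, 85.5]
contact_force: [0.4, 0.1, -4.6]
gripper_width: 0.267
grasp_force: 99.7
```

play_rows:
  commands:
    - [0, 0, -0.6, 0, 0, 0, 1]
    - [0, 0, -0.6, 0, 0, 0, 1]
    - [0, 0, -0.5, 0, 0, 0, 1]
    - [0, 0, 0, 0, 0, 0, 1]
    - [0, 0, 0, 0, 0, 0, 1]

```text
t: 32.23
eef_pos: [0.5602, 0.0309, 0.0745]
tool_rot: [-179.8, -0.0, 85.4]
contact_force: [-0.6, 0.5, -5.0]
gripper_width: 0.262
grasp_force: 99.5
```

Run:
```python
from h import *
s=arm.get_state();c=vision.calibration("wrist");im=snap("wrist","w10.png");t=snap("scene","s10.png")
print(s['eef_pos'],s['tool_rot'])
z=s['eef_pos'][2]-.0649+.006
L=cv2.createLineSegmentDetector().detect(cv2.cvtColor(im,cv2.COLOR_BGR2GRAY))[0][:,0]
for l in L:
    if np.hypot(l[2]-l[0],l[3]-l[1])>70:
        p=plane(c,[l[:2],l[2:]],z);d=p[1]-p[0];print(l.round(0),'x@y=.03 %.4f ang %.2f'%(p[0,0]+(.03-p[0,1])*d[0]/d[1],np.degrees(np.arctan(-d[0]/d[1]))))
```

```text
[0.56017882 0.03087138 0.07449408] [-1.79823294e+02 -2.27418216e-05  8.54342381e+01]
[160.   0. 198. 301.] x@y=.03 0.5047 ang -2.14
[383.   1. 362. 300.] x@y=.03 0.6061 ang -4.70
[482. 251. 558. 249.] x@y=.03 0.4765 ang 85.98
[478. 335. 557. 334.] x@y=.03 -0.2061 ang 85.28
[310. 357. 313. 228.] x@y=.03 0.5752 ang -4.64
[254. 127. 257. 272.] x@y=.03 0.5425 ang -5.06
[ 40. 366.  -0. 237.] x@y=.03 0.3902 ang -2.11
[558. 324. 469. 326.] x@y=.03 -0.1266 ang 85.35
[512.  55. 434.  54.] x@y=.03 2.0720 ang 86.21
[558. 336. 483. 338.] x@y=.03 -0.2332 ang 85.31
[368. 299. 389.   1.] x@y=.03 0.6095 ang -4.60
[475. 233. 490. 137.] x@y=.03 0.6693 ang -4.34
[480. 250. 417. 206.] x@y=.03 0.6556 ang 52.07
[543.  48. 532. 118.] x@y=.03 0.6902 ang -4.56
[434.  43. 511.   6.] x@y=.03 0.3839 ang -68.80
[427. 119. 499. 122.] x@y=.03 1.2246 ang 83.82
[ -1. 144.  58. 357.] x@y=.03 0.4053 ang -2.16
[419. 198. 480. 237.] x@y=.03 0.6647 ang 54.47
[319. 134. 316. 251.] x@y=.03 0.5773 ang -4.55
[412. 262. 466. 324.] x@y=.03 0.6193 ang 37.68
[ 60. 356. 161. 296.] x@y=.03 0.5344 ang -62.40
[190. 303. 150.   1.] x@y=.03 0.4993 ang -2.16
[ 47. 364.  -1. 205.] x@y=.03 0.3957 ang -2.14
[249. 202. 243.   1.] x@y=.03 0.5391 ang -4.58
```

View pics/w10.png

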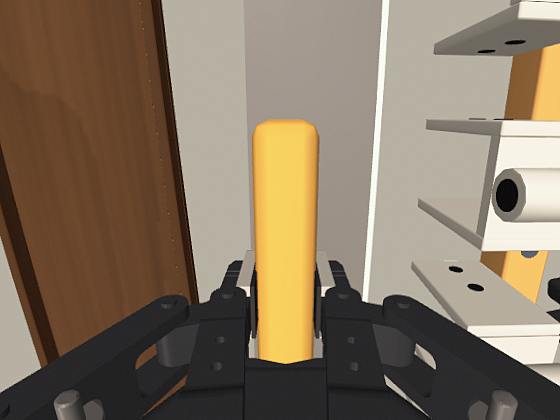

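The handle is gripped with the blade level. Its working edge (x≈375 px) is parallel to the batten, and the hinge fronts are ~30 mm ahead. Lowering and closing up.

play_rows:
  commands:
    - [0.1, -0.008, -0.2, 0, 0, 0, 1]
    - [0.1, -0.008, -0.14, 0, 0, 0, 1]
    - [0.2, -0.016, 0, 0, 0, 0, 1]
    - [0.2, -0.016, 0, 0, 0, 0, 1]
    - [0.2, -0.016, 0, 0, 0, 0, 1]
    - [0.1, -0.008, 0, 0, 0, 0, 1]
    - [0, 0, 0, 0, 0, 0, 1]
    - [0, 0, 0, 0, 0, 0, 1]

```text
t: 33.0
eef_pos: [0.5844, 0.029, 0.0667]
tool_rot: [-180.0, -0.0, 85.4]
contact_force: [-0.3, -0.3, -5.4]
gripper_width: 0.258
grasp_force: 99.7
```

```bash
cat >> h.py <<'E'
def edge(im,c,z=.006):
    L=cv2.createLineSegmentDetector().detect(cv2.cvtColor(im,cv2.COLOR_BGR2GRAY))[0][:,0]
    for l in L:
        if np.hypot(l[2]-l[0],l[3]-l[1])>25 and 330<l[0]<540 and abs(l[2]-l[0])<.4*abs(l[3]-l[1]):
            p=plane(c,[l[:2],l[2:]],z);d=p[1]-p[0];print(l.round(0),'x@y=.03 %.4f ang %.2f'%(p[0,0]+(.03-p[0,1])*d[0]/d[1],np.degrees(np.arctan(-d[0]/d[1]))))
E
python3 - <<'E'
from h import *
s=arm.get_state();c=vision.calibration("wrist");im=snap("wrist","w11.png")
print(s['eef_pos'],s['tool_rot'])
edge(im,c,s['eef_pos'][2]-.0649+.006)
E
```

```text
[0.58438188 0.02898375 0.06666644] [-1.79997468e+02 -2.92200238e-04  8.54328814e+01]
[383.   1. 362. 300.] x@y=.03 0.6307 ang -4.71
[445. 138. 439. 188.] x@y=.03 0.6691 ang -4.82
[438. 196. 430. 258.] x@y=.03 0.6692 ang -4.10
[442. 221. 441. 196.] x@y=.03 0.6737 ang 4.13
[463. 177. 468. 209.] x@y=.03 0.6899 ang 11.05
[335. 285. 327. 260.] x@y=.03 0.6043 ang 12.67
[469. 116. 477.  52.] x@y=.03 0.6805 ang -4.52
[368. 299. 389.   1.] x@y=.03 0.6340 ang -4.61
[471. 260. 467. 285.] x@y=.03 0.6940 ang -4.04
[505.  43. 494. 118.] x@y=.03 0.6943 ang -4.57
[426. 239. 438. 137.] x@y=.03 0.6652 ang -4.41
[502. 314. 514. 259.] x@y=.03 0.7204 ang -4.55
[372. 324. 380. 362.] x@y=.03 0.6211 ang 11.21
```

play_rows:
  commands:
    - [0.04, -0.003, -0.04, 0, 0, 0, 1]
    - [0.04, -0.003, 0, 0, 0, 0, 1]
    - [0.04, -0.003, 0, 0, 0, 0, 1]
    - [0, 0, 0, 0, 0, 0, 1]

```text
t: 33.38
eef_pos: [0.5875, 0.0287, 0.0658]
tool_rot: [180.0, -0.0, 85.4]
contact_force: [0.4, -0.1, -6.3]
gripper_width: 0.263
grasp_force: 99.7
```

play_rows:
  commands:
    - [0.04, -0.003, 0, 0, 0, 0, 1]
    - [0.04, -0.003, 0, 0, 0, 0, 1]
    - [0, 0, 0, 0, 0, 0, 1]

```text
t: 33.63
eef_pos: [0.5895, 0.0286, 0.0658]
tool_rot: [180.0, 0.0, 85.4]
contact_force: [0.6, 0.4, -4.9]
gripper_width: 0.267
grasp_force: 99.7
```

play_rows:
  commands:
    - [0.04, -0.003, 0, 0, 0, 0, 1]
    - [0, 0, 0, 0, 0, 0, 1]

```text
t: 33.8
eef_pos: [0.59, 0.0286, 0.0656]
tool_rot: [-180.0, 0.0, 85.4]
contact_force: [-0.6, 0.1, -4.9]
gripper_width: 0.262
grasp_force: 99.7
```

play_rows:
  commands:
    - [0.04, -0.003, 0, 0, 0, 0, 1]
    - [0, 0, 0, 0, 0, 0, 1]

```text
t: 33.97
eef_pos: [0.5902, 0.0285, 0.0654]
tool_rot: [-179.9, 0.0, 85.4]
contact_force: [-3.2, -0.7, -2.8]
gripper_width: 0.268
grasp_force: 100.0
```

Run:
```python
from h import *
s=arm.get_state();c=vision.calibration("wrist");im=snap("wrist","w12.png")
print(s['eef_pos'],s['tool_rot'],s['contact_force'])
edge(im,c,s['eef_pos'][2]-.0649+.006)
```

```text
[0.59023627 0.02853634 0.06544712] [-1.79882399e+02  6.79919049e-03  8.54486732e+01] [-3.16966802 -0.68257902 -2.80399386]
[382.   1. 362. 300.] x@y=.03 0.6365 ang -4.63
[431. 138. 424. 193.] x@y=.03 0.6664 ang -5.15
[368. 299. 389.   1.] x@y=.03 0.6397 ang -4.54
[423. 199. 417. 258.] x@y=.03 0.6668 ang -4.17
[447. 179. 450. 208.] x@y=.03 0.6855 ang 9.08
[335. 285. 328. 260.] x@y=.03 0.6100 ang 12.50
[442. 186. 444. 212.] x@y=.03 0.6807 ang 5.23
[460. 117. 468.  50.] x@y=.03 0.6813 ang -4.54
[462. 262. 458. 287.] x@y=.03 0.6941 ang -3.89
[494.  41. 484. 118.] x@y=.03 0.6945 ang -4.56
[412. 241. 424. 137.] x@y=.03 0.6632 ang -4.54
[493. 319. 505. 260.] x@y=.03 0.7207 ang -4.46
[532. 118. 547.  24.] x@y=.03 0.7208 ang -4.59
[372. 324. 381. 362.] x@y=.03 0.6267 ang 11.26
```

View pics/w12.png

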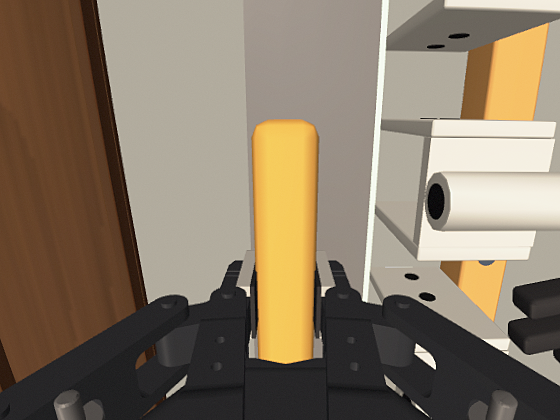

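The edge touches the fronts. Pressing up to about 20 N to square everything, then resting it on the counter.

play_rows:
  commands:
    - [0.04, -0.003, -0.01, 0, 0, 0, 1]
    - [0.04, -0.003, -0.01, 0, 0, 0, 1]
    - [0, 0, 0, 0, 0, 0, 1]
    - [0, 0, 0, 0, 0, 0, 1]

```text
t: 34.35
eef_pos: [0.5905, 0.0286, 0.0653]
tool_rot: [-179.7, 0.0, 85.5]
contact_force: [-10.2, 0.0, 5.2]
gripper_width: 0.26
grasp_force: 101.0
```

play_rows:
  commands:
    - [0.04, -0.003, 0, 0, 0, 0, 1]
    - [0.04, -0.003, 0, 0, 0, 0, 1]
    - [0, 0, 0, 0, 0, 0, 1]
    - [0, 0, 0, 0, 0, 0, 1]

```text
t: 34.68
eef_pos: [0.5908, 0.0285, 0.0655]
tool_rot: [-179.5, 0.0, 85.5]
contact_force: [-15.0, -0.4, 11.2]
gripper_width: 0.266
grasp_force: 102.0
```

play_rows:
  commands:
    - [0.04, -0.003, 0, 0, 0, 0, 1]
    - [0.04, -0.003, 0, 0, 0, 0, 1]
    - [0, 0, 0, 0, 0, 0, 1]
    - [0, 0, 0, 0, 0, 0, 1]
    - [0, 0, 0, 0, 0, 0, 1]
    - [0, 0, 0, 0, 0, 0, 1]

```text
t: 35.18
eef_pos: [0.591, 0.0286, 0.0656]
tool_rot: [-179.4, 0.0, 85.5]
contact_force: [-19.2, -0.1, 15.9]
gripper_width: 0.266
grasp_force: 103.0
```

Run:
```python
from h import *
s=arm.get_state();c=vision.calibration("wrist");print(s['eef_pos'],s['tool_rot'],s['contact_force'])
im=snap("scene","s13.png");w=snap("wrist","w13.png")
a=cv2.resize(im[170:350,200:400],None,fx=3.2,fy=3.2,interpolation=cv2.INTER_CUBIC);cv2.imwrite('pics/z13.png',a)
```

```text
[0.59099527 0.02855696 0.06560611] [-1.79357497e+02  3.83942542e-02  8.54623224e+01] [-19.156325    -0.13960136  15.87863684]
```

View pics/z13.png

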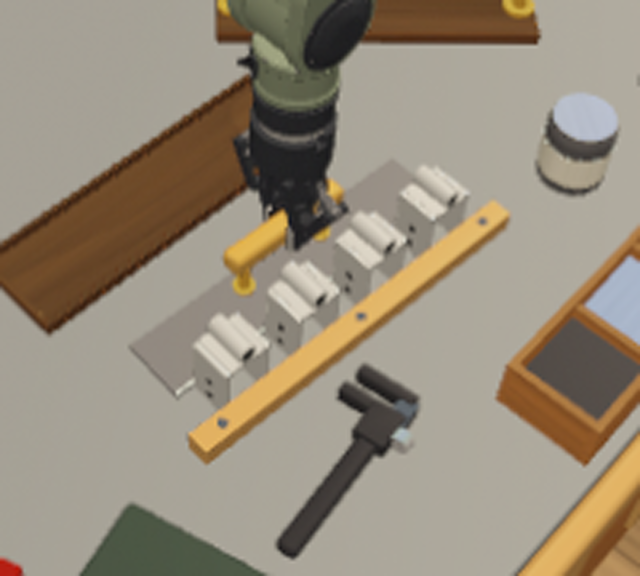

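All four hinge halves stand against the batten with the blade flush along their fronts. Checking numerically, then releasing so it lies freely.

play_rows:
  commands:
    - [0, 0, -0.02, 0, 0, 0, 1]
    - [0, 0, 0, 0, 0, 0, 0.5]
    - [0, 0, 0, 0, 0, 0, 0.5]
    - [0, 0, 0, 0, 0, 0, 0.5]
    - [0, 0, 0, 0, 0, 0, 0.5]
    - [0, 0, 0, 0, 0, 0, 0.5]
    - [0, 0, 0.8, 0, 0, 0, 0.5]
    - [0, 0, 1, 0, 0, 0, 0.5]
    - [-0.5, 0.5, 1, 0, 0, 0, 0.5]
    - [-0.8, 0.5, 1, 0, 0, 0, 0.5]
    - [-0.8, 0.5, 1, 0, 0, 0, 0.5]
    - [-0.5, 0.5, 1, 0, 0, 0, 0.5]

```text
t: 36.28
eef_pos: [0.5308, 0.0784, 0.2107]
tool_rot: [-180.0, -0.0, 85.4]
contact_force: [-0.0, -0.0, 0.6]
gripper_width: 0.5
grasp_force: 0.0
```

play_rows:
  commands:
    - [0, -0.4, 1, 0, 0, 0, 0.5]
    - [0, -0.8, 1, 0, 0, 0, 0.5]
    - [0, -0.8, 1, 0, 0, 0, 0.5]
    - [0, -0.8, 1, 0, 0, 0, 0.5]
    - [0, -0.8, 0.5, 0, 0, 0, 0.5]
    - [0, -0.8, 0, 0, 0, 0, 0.5]
    - [0, -0.4, 0, 0, 0, 0, 0.5]
    - [0, 0, 0, 0, 0, 0, 0.5]

```text
t: 36.95
eef_pos: [0.5325, -0.0437, 0.3221]
tool_rot: [180.0, 0.0, 85.3]
contact_force: [0.3, 0.4, -1.2]
gripper_width: 0.498
grasp_force: 0.0
```

Run:
```python
from h import *
s=arm.get_state();c=vision.calibration("wrist");print(s['eef_pos'],s['tool_rot'],s['contact_force'])
im=snap("wrist","w14.png")
hinges(im,c);handle(im,c,.066);edge(im,c)
print('cam',c['xyz'])
```

```text
[ 0.53248242 -0.04368599  0.32212117] [1.79965245e+02 2.21743874e-02 8.52723044e+01] [ 0.32763011  0.38854663 -1.15617452]
[ 120  364   53   56 1091] ctr [ 0.319 -0.333  0.075]
   [(45, 118), (36, 74), (44, 71), (77, 51), (10, 36), (40, 33)]
[398 364  43  56 963] ctr [ 0.689 -0.36   0.075]
   [(125, 117), (134, 74), (93, 51), (161, 38)]
ctr [0.5869 0.028 ] len 0.138 w 0.027 yaw -5.16 [ 317   42   28  132 2848]
[397. 363. 399. 393.] x@y=.03 0.6642 ang 3.12
[468. 259. 464. 181.] x@y=.03 0.7599 ang 6.66
[330. 292. 330. 267.] x@y=.03 0.5984 ang -3.35
[342. 341. 330. 292.] x@y=.03 0.5388 ang 9.78
[482. 177. 485. 257.] x@y=.03 0.7854 ang 6.61
[366.  96. 369.  23.] x@y=.03 0.6398 ang -4.75
[336. 252. 349. 287.] x@y=.03 0.5360 ang 16.72
[358. 239. 366.  97.] x@y=.03 0.6402 ang -4.43
[514.  78. 519.   1.] x@y=.03 0.8303 ang -0.11
[367.   1. 355. 241.] x@y=.03 0.6364 ang -4.59
[346. 342. 350. 301.] x@y=.03 0.6394 ang -5.73
[405.  97. 403. 126.] x@y=.03 0.6906 ang -4.54
[397. 124. 399.  97.] x@y=.03 0.6827 ang -5.01
[413. 231. 415. 191.] x@y=.03 0.7074 ang -1.14
[338. 168. 343.  44.] x@y=.03 0.6085 ang -4.52
[420. 142. 426.  78.] x@y=.03 0.7152 ang -4.72
[428.  53. 433.   1.] x@y=.03 0.7152 ang -4.51
[345. 298. 343. 334.] x@y=.03 0.6258 ang -4.41
[416. 187. 418. 162.] x@y=.03 0.7149 ang -4.32
[467. 181. 471. 258.] x@y=.03 0.7646 ang 6.72
[396. 327. 397. 359.] x@y=.03 0.6632 ang 3.27
cam [0.53763344 0.02559369 0.43923324]
```

Edge line at x=0.640 and face at 0.683 gives a 43.6 mm gap (44 nominal), so the trial stands. Taking the straightedge back.

play_rows:
  commands:
    - [0.58, 0.723, -0.5, 0, 0, 0, 0.5]
    - [0.58, 0.723, -0.5, 0, 0, 0, 0.5]
    - [0.58, 0.723, -0.5, 0, 0, 0, 0.5]
    - [0.58, 0.723, -0.5, 0, 0, 0, 0.5]
    - [0, 0, -0.9, 0, 0, 0, 0.5]
    - [0, 0, -0.9, 0, 0, 0, 0.5]
    - [0, 0, -0.9, 0, 0, 0, 0.5]
    - [0, 0, -0.9, 0, 0, 0, 0.5]
    - [0, 0, 0, 0, 0, 0, 0.5]
    - [0, 0, 0, 0, 0, 0, 0.5]

```text
t: 37.83
eef_pos: [0.5887, 0.0316, 0.1807]
tool_rot: [-179.8, -0.0, 85.5]
contact_force: [-0.4, -1.3, 0.8]
gripper_width: 0.5
grasp_force: 0.0
```

Run:
```python
from h import *
s=arm.get_state();c=vision.calibration("wrist");print(s['eef_pos'],s['tool_rot'])
im=snap("wrist","w15.png")
handle(im,c,.066);print(proj(c,[s['eef_pos']-[0,0,.006]]))
```

```text
[0.58871339 0.03158796 0.18070267] [-1.79756869e+02 -2.38393892e-02  8.55105685e+01]
ctr [0.686  0.1088] len 0.070 w 0.020 yaw -5.80 [ 404   39   38  110 1910]
ctr [0.5891 0.0279] len 0.139 w 0.023 yaw -5.26 [ 271  122   34  181 5531]
[[286.62946515 288.6009804 ]]
```

play_rows:
  commands:
    - [0.06, -0.04, -0.7, 0, 0, 0, 0.5]
    - [0, 0, -0.9, 0, 0, 0, 0.5]
    - [0, 0, -0.9, 0, 0, 0, 0.5]
    - [0, 0, -0.9, 0, 0, 0, 0.5]
    - [0, 0, -0.9, 0, 0, 0, 0.5]
    - [0, 0, -0.3, 0, 0, 0, 0.5]
    - [0, 0, 0, 0, 0, 0, 1]
    - [0, 0, 0, 0, 0, 0, 1]
    - [0, 0, 0, 0, 0, 0, 1]
    - [0, 0, 0, 0, 0, 0, 1]
    - [0, 0, 0, 0, 0, 0, 1]

```text
t: 38.8
eef_pos: [0.5908, 0.0296, 0.0682]
tool_rot: [-179.9, -0.0, 85.5]
contact_force: [-5.7, -0.5, 0.4]
gripper_width: 0.263
grasp_force: 99.2
```

play_rows:
  commands:
    - [-0.2, 0.016, 0.02, 0, 0, 0, 1]
    - [-0.4, 0.03, 0.1, 0, 0, 0, 1]
    - [-0.5, 0.03, 0.5, 0, 0, 0, 1]
    - [0, 0, 0.6, 0, 0, 0, 1]
    - [0, 0, 0.6, 0, 0, 0, 1]
    - [0, 0, 0.6, 0, 0, 0, 1]
    - [0, 0, 0, 0, 0, 0, 1]

```text
t: 39.38
eef_pos: [0.5671, 0.0311, 0.1314]
tool_rot: [179.6, -0.0, 85.4]
contact_force: [0.5, -0.1, -5.6]
gripper_width: 0.255
grasp_force: 99.3
```

Run:
```python
from h import *
c=vision.calibration("top");im=cv2.imread('pics/top0.png');g=cv2.cvtColor(im,cv2.COLOR_BGR2GRAY).astype(float)
print(arm.get_state()['eef_pos'])
for r in (236,246,256):
    row=g[r-1:r+2].mean(0)
    l=205+np.argmin(np.diff(row[205:232]));h=330+np.argmax(np.diff(row[330:355]))
    p=plane(c,[(l+.5,r),(h+.5,r)],.016);print(l,h,p[:,:2].round(4).tolist(),'mid',p.mean(0)[:2].round(4),'len',np.linalg.norm(p[0]-p[1]))
for u in (240,282,325):
    col=g[:,u-1:u+2].mean(1);l=220+np.argmin(np.diff(col[220:236]));h=256+np.argmax(np.diff(col[256:275]))
    p=plane(c,[(u,l+.5),(u,h+.5)],.016);print(l,h,p[:,:2].round(4).tolist(),'mid',p.mean(0)[:2].round(4))
handle(im[:, :],c)
```

```text
[0.5670692  0.03106302 0.13143682]
220 342 [[0.477, 0.201], [0.4671, -0.1856]] mid [0.4721 0.0077] len 0.3866508093310162
219 342 [[0.4454, 0.2043], [0.4354, -0.1839]] mid [0.4404 0.0102] len 0.3883596929636815
219 343 [[0.4139, 0.2045], [0.4038, -0.1854]] mid [0.4089 0.0095] len 0.3900628656762398
227 261 [[0.5026, 0.1389], [0.395, 0.1404]] mid [0.4488 0.1396]
227 262 [[0.4992, 0.0055], [0.3885, 0.0087]] mid [0.4438 0.0071]
228 262 [[0.4925, -0.1311], [0.385, -0.1263]] mid [ 0.4387 -0.1287]
ctr [0.8174 0.3858] len 1.859 w 0.850 yaw 42.63 [    0     0   407   420 10957]
ctr [ 0.6495 -0.7847] len 0.821 w 0.343 yaw -70.43 [ 434   40  126  274 3998]
ctr [0.2999 0.7689] len 0.416 w 0.062 yaw 89.95 [  12  229   30  143 2867]
```

play_rows:
  commands:
    - [-0.788, -0.111, 0, 0, 0, 0.078, 1]
    - [-0.788, -0.111, 0, 0, 0, 0.078, 1]
    - [-0.788, -0.111, 0, 0, 0, 0.078, 1]
    - [-0.788, -0.111, 0, 0, 0, 0.078, 1]
    - [-0.788, -0.111, 0, 0, 0, 0.078, 1]
    - [-0.788, -0.111, 0, 0, 0, 0.078, 1]
    - [-0.788, -0.111, 0, 0, 0, 0.078, 1]
    - [0, 0, 0, 0, 0, 0, 1]
    - [0, 0, -0.5, 0, 0, 0, 1]
    - [0, 0, -0.5, 0, 0, 0, 1]
    - [0, 0, 0, 0, 0, 0, 1]
    - [0, 0, 0, 0, 0, 0, 1]

```text
t: 40.38
eef_pos: [0.426, 0.0119, 0.1023]
tool_rot: [-179.9, -0.0, 87.9]
contact_force: [0.8, -1.3, -5.2]
gripper_width: 0.262
grasp_force: 99.9
```

Run:
```python
from h import *
s=arm.get_state();c=vision.calibration("wrist");print(s['eef_pos'],s['tool_rot'])
im=snap("wrist","w16.png");zb=s['eef_pos'][2]-.0682+.006
L=cv2.createLineSegmentDetector().detect(cv2.cvtColor(im,cv2.COLOR_BGR2GRAY))[0][:,0]
for l in L:
    if np.hypot(l[2]-l[0],l[3]-l[1])>90 and abs(l[2]-l[0])<.4*abs(l[3]-l[1]):
      for z in (zb,.016):
        p=plane(c,[l[:2],l[2:]],z);d=p[1]-p[0];print(l.round(0),'z%.3f x@y=.01 %.4f ang %.2f'%(z,p[0,0]+(.01-p[0,1])*d[0]/d[1],np.degrees(np.arctan(-d[0]/d[1]))))
```

```text
[0.42598024 0.01187511 0.10233133] [-1.79942188e+02 -8.74765921e-03  8.79329135e+01]
[380.   1. 361. 299.] z0.040 x@y=.01 0.4720 ang -2.14
[380.   1. 361. 299.] z0.016 x@y=.01 0.4782 ang -2.14
[366. 299. 387.   1.] z0.040 x@y=.01 0.4753 ang -2.05
[366. 299. 387.   1.] z0.016 x@y=.01 0.4820 ang -2.05
[255. 137. 258. 313.] z0.040 x@y=.01 0.4086 ang -2.40
[255. 137. 258. 313.] z0.016 x@y=.01 0.4064 ang -2.40
[417.   1. 390. 293.] z0.040 x@y=.01 0.4902 ang -2.13
[417.   1. 390. 293.] z0.016 x@y=.01 0.4989 ang -2.13
[232. 261. 220.   1.] z0.040 x@y=.01 0.3933 ang -2.15
[232. 261. 220.   1.] z0.016 x@y=.01 0.3890 ang -2.15
[309. 357. 312. 252.] z0.040 x@y=.01 0.4413 ang -2.55
[309. 357. 312. 252.] z0.016 x@y=.01 0.4435 ang -2.55
[243.   1. 250. 248.] z0.040 x@y=.01 0.4047 ang -2.09
[243.   1. 250. 248.] z0.016 x@y=.01 0.4020 ang -2.09
[233.   1. 242. 256.] z0.040 x@y=.01 0.3999 ang -2.12
[233.   1. 242. 256.] z0.016 x@y=.01 0.3965 ang -2.12
[318. 136. 315. 256.] z0.040 x@y=.01 0.4431 ang -2.08
[318. 136. 315. 256.] z0.016 x@y=.01 0.4455 ang -2.08
[240. 259. 230.   1.] z0.040 x@y=.01 0.3982 ang -2.17
[240. 259. 230.   1.] z0.016 x@y=.01 0.3946 ang -2.17
[407.   1. 381. 303.] z0.040 x@y=.01 0.4851 ang -2.17
[407.   1. 381. 303.] z0.016 x@y=.01 0.4931 ang -2.17
[377. 302. 401.   1.] z0.040 x@y=.01 0.4821 ang -2.14
[377. 302. 401.   1.] z0.016 x@y=.01 0.4897 ang -2.14
[254. 256. 251. 138.] z0.040 x@y=.01 0.4069 ang -2.16
[254. 256. 251. 138.] z0.016 x@y=.01 0.4045 ang -2.16
```

play_rows:
  commands:
    - [0.16, 0, -0.3, 0, 0, 0, 1]
    - [0, 0, -0.4, 0, 0, 0, 1]
    - [0, 0, -0.3, 0, 0, 0, 1]
    - [0, 0, -0.1, 0, 0, 0, 1]
    - [0, 0, 0, 0, 0, 0, 1]
    - [0, 0, 0, 0, 0, 0, 1]

```text
t: 40.93
eef_pos: [0.4303, 0.0118, 0.0751]
tool_rot: [-180.0, -0.0, 87.9]
contact_force: [0.1, -0.3, -4.8]
gripper_width: 0.257
grasp_force: 99.8
```

play_rows:
  commands:
    - [0, 0, -0.06, 0, 0, 0, 1]
    - [0, 0, 0, 0, 0, 0, 1]
    - [0, 0, 0, 0, 0, 0, 1]

```text
t: 41.18
eef_pos: [0.4305, 0.0118, 0.0739]
tool_rot: [180.0, 0.0, 87.9]
contact_force: [0.8, -0.3, -5.3]
gripper_width: 0.266
grasp_force: 99.8
```

play_rows:
  commands:
    - [0, 0, -0.06, 0, 0, 0, 1]
    - [0, 0, 0, 0, 0, 0, 1]
    - [0, 0, -0.04, 0, 0, 0, 1]
    - [0, 0, 0, 0, 0, 0, 1]
    - [0, 0, 0, 0, 0, 0, 1]

```text
t: 41.6
eef_pos: [0.4302, 0.0118, 0.0719]
tool_rot: [180.0, 0.0, 87.9]
contact_force: [-3.2, -0.5, 5.3]
gripper_width: 0.261
grasp_force: 101.4
```

play_rows:
  commands:
    - [0, 0, -0.04, 0, 0, 0, 1]
    - [0, 0, 0, 0, 0, 0, 1]
    - [0, 0, 0, 0, 0, 0, 1]

```text
t: 41.85
eef_pos: [0.4301, 0.0118, 0.0718]
tool_rot: [180.0, 0.0, 87.9]
contact_force: [-8.0, 0.3, 17.6]
gripper_width: 0.263
grasp_force: 103.3
```

play_rows:
  commands:
    - [0, 0, 0.06, 0, 0, 0, 1]
    - [0, 0, 0, 0, 0, 0, 0.3]
    - [0, 0, 0, 0, 0, 0, 0.3]
    - [0, 0, 0, 0, 0, 0, 0.3]
    - [0, 0, 0, 0, 0, 0, 0.3]
    - [0, 0, 0.6, 0, 0, 0, 0.3]
    - [0, 0, 1, 0, 0, 0, 0.3]
    - [0, 0, 1, 0, 0, 0, 0.3]
    - [0, 0, 1, 0, 0, 0, 0.15]
    - [0, 0, 1, 0, 0, 0.9, 0.15]
    - [0, 0.5, 1, 0, 0, 0.95, 0.15]
    - [0.15, 0.57, 1, 0, 0, 0.95, 0.15]

```text
t: 42.85
eef_pos: [0.4335, 0.0384, 0.2379]
tool_rot: [-180.0, 0.0, 100.9]
contact_force: [1.2, 0.2, 0.3]
gripper_width: 0.848
grasp_force: 0.0
```

Run:
```python
from h import *
c=vision.calibration("wrist");im=snap("wrist","w17.png")
handle(im,c,.074)
print(c['xyz'])
```

```text
ctr [0.4288 0.0118] len 0.138 w 0.022 yaw -3.20 [ 251  149   54  145 3583]
[0.41992199 0.10664002 0.35500734]
```

play_rows:
  commands:
    - [0.15, 0.57, 0.8, 0, 0, 0.96, 0.15]
    - [0.15, 0.57, 0.8, 0, 0, 0.96, 0.15]
    - [0.15, 0.57, 0, 0, 0, 0.96, 0.15]
    - [0.15, 0.57, 0, 0, 0, 0.96, 0.15]
    - [0.15, 0.57, 0, 0, 0, 0.96, 0.15]
    - [0.15, 0.57, 0, 0, 0, 0.96, 0.15]
    - [0.15, 0.57, 0, 0, 0, 0.96, 0.15]
    - [0.15, 0.57, 0, 0, 0, 0.96, 0.15]
    - [0.15, 0.57, 0, 0, 0, 0.96, 0.15]
    - [0.15, 0.57, 0, 0, 0, 0.96, 0.15]
    - [0.15, 0.57, 0, 0, 0, 0.96, 0.15]
    - [0.15, 0.57, 0, 0, 0, 0.96, 0.15]

```text
t: 43.9
eef_pos: [0.4792, 0.2103, 0.2762]
tool_rot: [-180.0, -0.0, 153.8]
contact_force: [-0.8, -1.3, 0.7]
gripper_width: 0.853
grasp_force: 0.0
```

play_rows:
  commands:
    - [0.15, 0.57, 0, 0, 0, 0.96, 0.15]
    - [0.15, 0.57, 0, 0, 0, 0.96, 0.15]
    - [0.15, 0.57, 0, 0, 0, 0.96, 0.15]
    - [0.15, 0.57, 0, 0, 0, 0.96, 0.15]
    - [0.15, 0.57, 0, 0, 0, 0.96, 0.15]
    - [0, 0, 0, 0, 0, 0, 0.15]
    - [0, 0, 0, 0, 0, 0, 0.15]

```text
t: 44.48
eef_pos: [0.4977, 0.2811, 0.276]
tool_rot: [-180.0, -0.0, 175.5]
contact_force: [0.3, 0.0, -0.4]
gripper_width: 0.849
grasp_force: 0.0
```

Run:
```python
from h import *
s=arm.get_state();c=vision.calibration("wrist");print(s['eef_pos'],s['tool_rot'],s['joint_pos'].round(1))
im=snap("wrist","w18.png")
print(proj(c,[[.43,.37,.13]]))
def bar(im,c,tag):
    hsv=cv2.cvtColor(im,cv2.COLOR_BGR2HSV);m=cv2.inRange(hsv,(14,90,120),(32,255,255))
    n,l,st,ce=cv2.connectedComponentsWithStats(m)
    for i in range(1,n):
        if st[i,4]<400: continue
        pts=np.argwhere(l==i)[:,::-1].astype(np.float32);q=cv2.minAreaRect(pts);b=plane(c,cv2.boxPoints(q),.13)[:,:2]
        e=sorted([b[1]-b[0],b[2]-b[1]],key=np.linalg.norm)
        print(tag,st[i],'ctr',b.mean(0).round(4),'len %.3f w %.3f'%(np.linalg.norm(e[1]),np.linalg.norm(e[0])),'dir %.2f'%(np.degrees(np.arctan2(e[1][1],e[1][0]))%180))
bar(im,c,'wrist');bar(cv2.imread('pics/top0.png')[:, :],vision.calibration("top"),'top')
hinges(im,c)
```

```text
[0.4977174  0.28106612 0.27601684] [-1.79962096e+02 -3.54202171e-02  1.75547580e+02] [22.1 20.4 -5.7 64.  -0.  26.5]
[[392.85266898 110.69258965]]
wrist [  218     0   312   257 10378] ctr [0.4489 0.3709] len 0.320 w 0.037 dir 46.04
wrist [   0  127  101   30 2321] ctr [0.4303 0.0955] len 0.085 w 0.019 dir 87.66
wrist [212 324  41  26 912] ctr [0.623  0.2207] len 0.037 w 0.028 dir 85.77
top [    0     0   560   420 66132] ctr [0.5865 0.0095] len 1.783 w 1.271 dir 88.75
top [ 214  161  124   14 1075] ctr [0.6658 0.0227] len 0.371 w 0.027 dir 85.59
top [ 118  206   95   91 1059] ctr [0.4284 0.3524] len 0.374 w 0.043 dir 44.08
top [  12  227   40  146 4463] ctr [0.2993 0.7242] len 0.406 w 0.092 dir 179.91
top [337 279  51  18 505] ctr [ 0.3037 -0.2167] len 0.148 w 0.028 dir 98.22
[  0 323  51  47 722] ctr [ 0.655 -0.045  0.075]
   [(125, 130), (124, 36), (86, 29), (175, 25), (106, 21)]
[  88  375   56   45 1650] ctr [0.75  0.054 0.075]
   [(141, 77), (179, 61), (177, 51), (100, 47), (0, 46), (101, 28)]
```

Run:
```python
from h import *
def lines(im,c,tag,mn):
    L=cv2.createLineSegmentDetector().detect(cv2.cvtColor(im,cv2.COLOR_BGR2GRAY))[0][:,0]
    for l in L:
        if np.hypot(l[2]-l[0],l[3]-l[1])<mn: continue
        o=[]
        for z in (.13,.018,0):
            p=plane(c,[l[:2],l[2:]],z)[:,:2];d=p[1]-p[0];a=np.degrees(np.arctan2(d[1],d[0]))%180
            # x at which line crosses x-y... offset along normal to 45deg
            n=np.array([-np.sin(np.radians(a)),np.cos(np.radians(a))]);o.append((round(a,2),round(float(n@p[0]),4)))
        if 35<o[0][0]<55: print(tag,l.round(0),o)
c=vision.calibration("wrist");im=cv2.imread('pics/w18.png');lines(im,c,'w',60)
lines(cv2.imread('pics/top0.png'),vision.calibration("top"),'t',40)
# ball tops: yellow mask, scan along
hsv=cv2.cvtColor(im,cv2.COLOR_BGR2HSV);m=cv2.inRange(hsv,(14,90,120),(32,255,255));m[:,:200]=0
ys,xs=np.nonzero(m[:260,210:535]);xs+=210
P=plane(c,np.c_[xs,ys],.13)[:,:2];u=np.array([np.cos(np.radians(44)),np.sin(np.radians(44))]);v=np.array([-u[1],u[0]])
a=P@u;b=P@v
for k in np.arange(a.min(),a.max(),.012):
    s=(a>=k)&(a<k+.012)
    if s.any(): print(round(k+.006,3),'%.4f %.4f mid %.4f'%(b[s].min(),b[s].max(),(b[s].min()+b[s].max())/2),end=' | ')
print(im[:5,400:560].mean((0,1)))
```

```text
w [431. 241. 197.  27.] [(np.float64(44.19), -0.0876), (np.float64(44.19), -0.0853), (np.float64(44.19), -0.0849)]
w [482. 194. 287.  -1.] [(np.float64(44.22), -0.0309), (np.float64(44.22), -0.0044), (np.float64(44.22), -0.0001)]
w [300.  -1. 487. 188.] [(np.float64(44.22), -0.0251), (np.float64(44.22), 0.0039), (np.float64(44.22), 0.0086)]
w [254.  -2. 508. 245.] [(np.float64(44.36), -0.0471), (np.float64(44.36), -0.0269), (np.float64(44.36), -0.0237)]
w [199.  25. 433. 238.] [(np.float64(44.27), -0.086), (np.float64(44.27), -0.0826), (np.float64(44.27), -0.082)]
t [124. 216. 196. 289.] [(np.float64(44.42), -0.0322), (np.float64(44.42), -0.0208), (np.float64(44.42), -0.019)]
t [141. 203. 221. 283.] [(np.float64(44.38), -0.0932), (np.float64(44.38), -0.0868), (np.float64(44.38), -0.0858)]
t [203. 287. 121. 206.] [(np.float64(44.68), -0.0513), (np.float64(44.68), -0.0414), (np.float64(44.68), -0.0398)]
t [200. 304. 120. 223.] [(np.float64(44.28), -0.0096), (np.float64(44.28), 0.0034), (np.float64(44.28), 0.0055)]
t [15. 56. 47. 87.] [(np.float64(45.94), -0.1754), (np.float64(45.94), -
[... 378 characters left out ...]
0.0293 mid -0.0383 | 0.543 -0.0736 -0.0293 mid -0.0515 | 0.555 -0.0474 -0.0293 mid -0.0384 | 0.567 -0.0471 -0.0292 mid -0.0382 | 0.579 -0.0717 -0.0292 mid -0.0504 | 0.591 -0.0718 -0.0291 mid -0.0504 | 0.603 -0.0829 -0.0290 mid -0.0559 | 0.615 -0.0748 -0.0236 mid -0.0492 | 0.627 -0.0818 -0.0287 mid -0.0553 | 0.639 -0.0816 -0.0237 mid -0.0526 | 0.651 -0.0719 -0.0235 mid -0.0477 | 0.663 -0.0824 -0.0287 mid -0.0555 | 0.675 -0.0818 -0.0242 mid -0.0530 | 0.687 -0.0543 -0.0289 mid -0.0416 | 0.699 -0.0520 -0.0289 mid -0.0404 | 0.711 -0.0507 -0.0266 mid -0.0387 | 0.723 -0.0519 -0.0240 mid -0.0380 | 0.735 -0.0507 -0.0240 mid -0.0373 | 0.747 -0.0403 -0.0332 mid -0.0368 | [169.79    182.55375 190.16625]
```

play_rows:
  commands:
    - [0.98, -0.743, -0.3, 0, 0, 0, 0.15]
    - [0.98, -0.743, -0.3, 0, 0, 0, 0.15]
    - [0.98, -0.743, -0.3, 0, 0, 0, 0.15]
    - [0.98, -0.743, -0.3, 0, 0, 0, 0.15]
    - [0.98, -0.743, -0.3, 0, 0, 0, 0.15]
    - [0.98, -0.743, -0.3, 0, 0, 0, 0.15]
    - [0.98, -0.743, -0.3, 0, 0, 0, 0.15]
    - [0, 0, -0.6, 0, 0, 0, 0.15]
    - [0, 0, -0.6, 0, 0, 0, 0.15]
    - [0, 0, -0.6, 0, 0, 0, 0.15]
    - [0, 0, 0, 0, 0, 0, 0.15]
    - [0, 0, 0, 0, 0, 0, 0.15]

```text
t: 45.53
eef_pos: [0.6684, 0.1498, 0.1784]
tool_rot: [-180.0, -0.1, 175.5]
contact_force: [-0.0, -0.3, -0.6]
gripper_width: 0.85
grasp_force: 0.0
```

Run:
```python
from h import *
s=arm.get_state();c=vision.calibration("wrist");print(s['eef_pos'],s['tool_rot'])
im=snap("wrist","w19.png");hinges(im,c)
c=vision.calibration("top");p=plane(c,[(136,266)],.06)[0][:2];u=np.array([np.cos(np.radians(44.25)),np.sin(np.radians(44.25))]);d=p-[.4281,.36];print('oil',p,'along',d@u,'off',d@[-u[1],u[0]])
```

```text
[0.66838406 0.14983195 0.17840411] [-1.79963378e+02 -1.40808250e-01  1.75478274e+02]
[  15  192   78   68 3928] ctr [ 0.657 -0.017  0.075]
   [(174, 42), (174, 42), (175, 41), (175, 40), (175, 38), (175, 38), (175, 35), (176, 25), (85, 25), (86, 21)]
[ 132  192   75   68 4202] ctr [0.664 0.068 0.075]
   [(174, 44), (174, 42), (175, 39), (175, 39), (175, 39), (175, 39), (175, 38), (85, 21), (176, 20), (176, 19)]
[ 252  192   73   68 4233] ctr [0.67  0.151 0.075]
   [(175, 43), (174, 43), (176, 41), (175, 38), (175, 38), (175, 38), (176, 38), (176, 23), (85, 18), (86, 17)]
[ 487  237   73   81 4745] ctr [0.73  0.329 0.075]
   [(123, 21), (57, 20), (114, 20), (2, 19), (147, 18), (88, 16), (29, 15), (51, 13), (65, 12), (86, 12)]
oil [0.38677916 0.45284333] along 0.035186989049833806 off 0.09533714360272706
```

play_rows:
  commands:
    - [0.04, 0.04, -0.84, 0, 0, 0, 0.15]
    - [0, 0, -1, 0, 0, 0, 0.15]
    - [0, 0, -1, 0, 0, 0, 0.15]
    - [0, 0, -1, 0, 0, 0, 0.15]
    - [0, 0, -0.7, 0, 0, 0, 0.15]
    - [0, 0, -0.3, 0, 0, 0, 0.15]
    - [0, 0, 0, 0, 0, 0, 1]
    - [0, 0, 0, 0, 0, 0, 1]
    - [0, 0, 0, 0, 0, 0, 1]
    - [0, 0, 0, 0, 0, 0, 1]
    - [0, 0, 0, 0, 0, 0, 1]
  force: 80

```text
t: 46.5
eef_pos: [0.6708, 0.1519, 0.0596]
tool_rot: [180.0, 0.1, 175.6]
contact_force: [-2.2, 0.7, 1.5]
gripper_width: 0.598
grasp_force: 84.4
```

play_rows:
  commands:
    - [-0.1, 0, 0.3, 0, 0, 0, 1]
    - [0, 0, 0.9, 0, 0, 0, 1]
    - [0, 0, 0.9, 0, 0, 0, 1]
    - [0, 0, 0.9, 0, 0, 0, 1]
    - [0, 0, 0.9, 0, 0, 0, 1]
    - [0, 0, 0.9, 0, 0, 0, 1]
    - [0, 0, 0.9, 0, 0, 0, 1]
    - [0, 0, 0.9, 0, 0, 0, 1]
    - [0, 0, 0.9, 0, 0, 0, 1]
    - [0, 0, 0, 0, 0, 0, 1]

```text
t: 47.33
eef_pos: [0.6703, 0.1521, 0.252]
tool_rot: [179.9, 0.5, 175.6]
contact_force: [1.0, 0.5, -1.2]
gripper_width: 0.598
grasp_force: 83.9
```

play_rows:
  commands:
    - [-0.55, 0.93, 0, 0, 0, 0.887, 1]
    - [-0.55, 0.93, 0, 0, 0, 0.887, 1]
    - [-0.55, 0.93, 0, 0, 0, 0.887, 1]
    - [-0.55, 0.93, 0, 0, 0, 0.887, 1]
    - [-0.55, 0.93, 0, 0, 0, 0.887, 1]
    - [-0.55, 0.93, 0, 0, 0, 0.887, 1]
    - [-0.55, 0.93, 0, 0, 0, 0.887, 1]
    - [-0.55, 0.93, 0, 0, 0, 0.887, 1]
    - [-0.55, 0.93, 0, 0, 0, 0.887, 1]
    - [-0.55, 0.93, 0, 0, 0, 0.887, 1]
    - [-0.55, 0.93, 0, 0, 0, 0.887, 1]
    - [-0.55, 0.93, 0, 0, 0, 0.887, 1]

```text
t: 48.33
eef_pos: [0.5016, 0.4316, 0.2445]
tool_rot: [180.0, -0.1, -135.4]
contact_force: [0.3, -0.5, -2.3]
gripper_width: 0.601
grasp_force: 84.0
```

play_rows:
  commands:
    - [0, 0, 0, 0, 0, 0, 1]
    - [0, 0, 0, 0, 0, 0, 1]
    - [0, 0, 0, 0, 0, 0, 1]

```text
t: 48.58
eef_pos: [0.5026, 0.4304, 0.2448]
tool_rot: [-180.0, -0.1, -135.6]
contact_force: [1.1, 0.2, -3.5]
gripper_width: 0.6
grasp_force: 84.3
```

```bash
cat >> h.py <<'E'
def barcheck(im,c,ang=44.25,show=True):
    """bar sides (18 mm) seen in wrist view -> lateral offset of bar axis in rail frame"""
    hsv=cv2.cvtColor(im,cv2.COLOR_BGR2HSV);m=cv2.inRange(hsv,(14,90,120),(32,255,255))
    ys,xs=np.nonzero(m);P=plane(c,np.c_[xs,ys],.13)[:,:2]-[.4281,.36]
    a=np.radians(ang);u=np.array([np.cos(a),np.sin(a)]);v=np.array([-u[1],u[0]]);s=P@u;b=P@v
    for k in np.arange(-.2,.2,.02):
        q=(s>=k)&(s<k+.02)&(abs(b)<.03)
        if q.sum()>30: print('%.2f: %.4f..%.4f'%(k+.01,*np.percentile(b[q],[1,99])),end=' | ')
    print()
def railpos(p,ang=44.25):
    a=np.radians(ang);u=np.array([np.cos(a),np.sin(a)]);d=np.array(p)[:2]-[.4281,.36];return d@u,d@[-u[1],u[0]]
E
python3 - <<'E'
from h import *
s=arm.get_state();c=vision.calibration("wrist");print(s['eef_pos'],s['tool_rot'],s['gripper_width'],railpos(s['eef_pos']))
im=snap("wrist","w20.png");barcheck(im,c)
E
```

```text
[0.50256386 0.43044042 0.24479716] [-1.79976924e+02 -6.15716917e-02 -1.35646219e+02] 0.5996822634745935 (np.float64(0.10249125757136052), np.float64(-0.0015035618397338856))
-0.03: -0.0083..0.0090 | -0.01: -0.0085..0.0092 | 0.01: -0.0086..0.0094 | 0.03: -0.0081..0.0090 | 0.05: -0.0083..0.0092 | 0.07: -0.0084..0.0093 | 0.09: -0.0086..0.0089 | 0.11: -0.0108..0.0100 | 0.13: -0.0126..0.0116 |
```

play_rows:
  commands:
    - [-0.27, -0.15, 0, 0, 0, 0, 1]
    - [0, 0, 0, 0, 0, 0, 1]
    - [0, 0, -0.6, 0, 0, 0, 1]
    - [0, 0, -0.6, 0, 0, 0, 1]
    - [0, 0, -0.6, 0, 0, 0, 1]
    - [0, 0, -0.6, 0, 0, 0, 1]
    - [0, 0, -0.6, 0, 0, 0, 1]
    - [0, 0, -0.6, 0, 0, 0, 1]
    - [0, 0, -0.5, 0, 0, 0, 1]
    - [0, 0, 0, 0, 0, 0, 1]
    - [0, 0, 0, 0, 0, 0, 1]

```text
t: 49.55
eef_pos: [0.4958, 0.4261, 0.1427]
tool_rot: [180.0, -0.1, -135.7]
contact_force: [0.3, -0.2, -3.1]
gripper_width: 0.592
grasp_force: 84.3
```

play_rows:
  commands:
    - [0, 0, -0.1, 0, 0, 0, 1]
    - [0, 0, -0.06, 0, 0, 0, 1]
    - [0, 0, 0, 0, 0, 0, 1]

```text
t: 49.8
eef_pos: [0.4964, 0.4271, 0.1398]
tool_rot: [-180.0, 0.1, -135.6]
contact_force: [0.1, 0.3, -2.8]
gripper_width: 0.601
grasp_force: 84.3
```

play_rows:
  commands:
    - [0, 0, -0.08, 0, 0, 0, 1]
    - [0, 0, -0.08, 0, 0, 0, 1]
    - [0, 0, 0, 0, 0, 0, 1]

```text
t: 50.05
eef_pos: [0.4959, 0.4269, 0.1349]
tool_rot: [180.0, -0.0, -135.6]
contact_force: [-0.6, -0.5, -2.7]
gripper_width: 0.594
grasp_force: 84.3
```

play_rows:
  commands:
    - [0, 0, -0.04, 0, 0, 0, 1]
    - [0, 0, 0, 0, 0, 0, 1]

```text
t: 50.22
eef_pos: [0.496, 0.427, 0.1345]
tool_rot: [-180.0, 0.0, -135.6]
contact_force: [-0.3, -0.4, 0.7]
gripper_width: 0.597
grasp_force: 84.8
```

play_rows:
  commands:
    - [0, 0, -0.02, 0, 0, 0, 1]
    - [0, 0, 0, 0, 0, 0, 0.28]
    - [0, 0, 0, 0, 0, 0, 0.28]
    - [0, 0, 0, 0, 0, 0, 0.28]
    - [0, 0, 0, 0, 0, 0, 0.28]
    - [0, 0, 0.5, 0, 0, 0, 0.28]
    - [0, 0, 0.9, 0, 0, 0, 0.28]
    - [0, 0, 1, 0, 0, 0, 0.28]
    - [0, 0, 1, 0, 0, 0, 0.28]
    - [0, 0, 1, 0, 0, 0, 0.28]
    - [0, 0, 0, 0, 0, 0, 0.28]

```text
t: 51.13
eef_pos: [0.4983, 0.4286, 0.2497]
tool_rot: [-179.9, 0.5, -135.6]
contact_force: [1.0, -0.2, 0.3]
gripper_width: 0.721
grasp_force: 0.0
```

Run:
```python
from h import *
s=arm.get_state();c=vision.calibration("wrist");print(s['eef_pos'],s['tool_rot'])
im=snap("wrist","w21.png")
def hr(im,c):
    hsv=cv2.cvtColor(im,cv2.COLOR_BGR2HSV)
    hinges(im,c)
hr(im,c)
# expected centre if hung: project crown height .145
print(proj(c,[[.494,.426,.15]]))
```

```text
[0.49834026 0.42860019 0.24967391] [-179.90605899    0.51539851 -135.63156938]
[ 250  184   78   72 4702] ctr [0.512 0.445 0.075]
   [(43, 58), (44, 57), (46, 56), (44, 52), (44, 50), (44, 50), (44, 47), (44, 39), (137, 24), (132, 23)]
[  17  245   75   88 3205] ctr [0.733 0.324 0.075]
   [(177, 56), (173, 55), (90, 42), (167, 40), (176, 32), (90, 30), (104, 28), (153, 23), (114, 22), (148, 22)]
[[286.51645536 212.37913124]]
```

play_rows:
  commands:
    - [0.448, -0.963, 0, 0, 0, -0.709, 0.15]
    - [0.448, -0.963, 0, 0, 0, -0.709, 0.15]
    - [0.448, -0.963, 0, 0, 0, -0.709, 0.15]
    - [0.448, -0.963, 0, 0, 0, -0.709, 0.15]
    - [0.448, -0.963, 0, 0, 0, -0.709, 0.15]
    - [0.448, -0.963, 0, 0, 0, -0.709, 0.15]
    - [0.448, -0.963, 0, 0, 0, -0.709, 0.15]
    - [0.448, -0.963, 0, 0, 0, -0.709, 0.15]
    - [0.448, -0.963, 0, 0, 0, -0.709, 0.15]
    - [0.448, -0.963, 0, 0, 0, -0.709, 0.15]
    - [0.448, -0.963, 0, 0, 0, -0.709, 0.15]
    - [0.448, -0.963, 0, 0, 0, -0.709, 0.15]

```text
t: 52.18
eef_pos: [0.6303, 0.1368, 0.2422]
tool_rot: [180.0, -0.1, -174.8]
contact_force: [1.0, -0.6, 0.4]
gripper_width: 0.849
grasp_force: 0.0
```

play_rows:
  commands:
    - [0.448, -0.963, 0, 0, 0, -0.709, 0.15]
    - [0.448, -0.963, 0, 0, 0, -0.709, 0.15]
    - [0.448, -0.963, 0, 0, 0, -0.709, 0.15]
    - [0, 0, -0.8, 0, 0, 0, 0.15]
    - [0, 0, -0.8, 0, 0, 0, 0.15]
    - [0, 0, -0.8, 0, 0, 0, 0.15]
    - [0, 0, 0, 0, 0, 0, 0.15]
    - [0, 0, 0, 0, 0, 0, 0.15]

```text
t: 52.85
eef_pos: [0.6626, 0.0659, 0.1816]
tool_rot: [-180.0, -0.3, 175.6]
contact_force: [-0.1, 0.8, 0.5]
gripper_width: 0.846
grasp_force: 0.0
```

Run:
```python
from h import *
s=arm.get_state();c=vision.calibration("wrist");print(s['eef_pos'],s['tool_rot'])
im=snap("wrist","w22.png");hinges(im,c)
```

```text
[0.66257459 0.06585718 0.18158413] [-179.98364501   -0.25567884  175.61221947]
[  16  190   76   66 3820] ctr [ 0.651 -0.103  0.075]
   [(173, 43), (174, 42), (175, 42), (176, 39), (175, 38), (175, 38), (175, 38), (175, 35), (92, 20), (86, 18)]
[ 129  190   75   68 4079] ctr [ 0.657 -0.019  0.075]
   [(175, 42), (174, 42), (175, 42), (175, 40), (176, 39), (176, 39), (175, 38), (175, 37), (86, 19), (89, 18)]
[ 250  190   72   68 4143] ctr [0.664 0.066 0.075]
   [(174, 43), (176, 43), (175, 42), (176, 40), (175, 39), (176, 39), (176, 38), (176, 38), (85, 17), (85, 15)]
[427 388  48  32 856] ctr [0.844 0.195 0.075]
   [(30, 54), (172, 42), (71, 32), (90, 21), (175, 16)]
```

play_rows:
  commands:
    - [0.04, 0, -0.84, 0, 0, 0, 0.15]
    - [0, 0, -1, 0, 0, 0, 0.15]
    - [0, 0, -1, 0, 0, 0, 0.15]
    - [0, 0, -1, 0, 0, 0, 0.15]
    - [0, 0, -0.7, 0, 0, 0, 0.15]
    - [0, 0, -0.38, 0, 0, 0, 0.15]
    - [0, 0, 0, 0, 0, 0, 1]
    - [0, 0, 0, 0, 0, 0, 1]
    - [0, 0, 0, 0, 0, 0, 1]
    - [0, 0, 0, 0, 0, 0, 1]
    - [0, 0, 0, 0, 0, 0, 1]

```text
t: 53.82
eef_pos: [0.6656, 0.066, 0.0618]
tool_rot: [180.0, 0.1, 175.6]
contact_force: [-1.1, -0.9, -0.4]
gripper_width: 0.6
grasp_force: 84.4
```

play_rows:
  commands:
    - [-0.1, 0, 0.3, 0, 0, 0, 1]
    - [0, 0, 0.9, 0, 0, 0, 1]
    - [0, 0, 0.9, 0, 0, 0, 1]
    - [0, 0, 0.9, 0, 0, 0, 1]
    - [0, 0, 0.9, 0, 0, 0, 1]
    - [0, 0, 0.9, 0, 0, 0, 1]
    - [0, 0, 0.9, 0, 0, 0, 1]
    - [0, 0, 0.9, 0, 0, 0, 1]
    - [0, 0, 0.9, 0, 0, 0, 1]
    - [0, 0, 0, 0, 0, 0, 1]

```text
t: 54.65
eef_pos: [0.665, 0.0659, 0.2544]
tool_rot: [180.0, 0.5, 175.6]
contact_force: [1.1, 1.2, -2.4]
gripper_width: 0.598
grasp_force: 84.5
```

play_rows:
  commands:
    - [-0.807, 0.957, 0, 0, 0, 0.885, 1]
    - [-0.807, 0.957, 0, 0, 0, 0.885, 1]
    - [-0.807, 0.957, 0, 0, 0, 0.885, 1]
    - [-0.807, 0.957, 0, 0, 0, 0.885, 1]
    - [-0.807, 0.957, 0, 0, 0, 0.885, 1]
    - [-0.807, 0.957, 0, 0, 0, 0.885, 1]
    - [-0.807, 0.957, 0, 0, 0, 0.885, 1]
    - [-0.807, 0.957, 0, 0, 0, 0.885, 1]
    - [-0.807, 0.957, 0, 0, 0, 0.885, 1]
    - [-0.807, 0.957, 0, 0, 0, 0.885, 1]
    - [-0.807, 0.957, 0, 0, 0, 0.885, 1]
    - [-0.807, 0.957, 0, 0, 0, 0.885, 1]

```text
t: 55.65
eef_pos: [0.4188, 0.3537, 0.2473]
tool_rot: [180.0, -0.0, -135.5]
contact_force: [0.4, 0.6, -3.9]
gripper_width: 0.592
grasp_force: 84.4
```

play_rows:
  commands:
    - [0, 0, 0, 0, 0, 0, 1]
    - [0, 0, 0, 0, 0, 0, 1]
    - [0, 0, 0, 0, 0, 0, 1]

```text
t: 55.9
eef_pos: [0.4203, 0.3527, 0.2476]
tool_rot: [-180.0, -0.0, -135.7]
contact_force: [-0.5, -0.6, -3.7]
gripper_width: 0.6
grasp_force: 84.9
```

Run:
```python
from h import *
s=arm.get_state();c=vision.calibration("wrist");print(s['eef_pos'],s['tool_rot'],s['gripper_width'],railpos(s['eef_pos']))
im=snap("wrist","w23.png");barcheck(im,c)
```

```text
[0.42029431 0.35273942 0.24762373] [-1.79970544e+02 -3.03055918e-02 -1.35704274e+02] 0.6004587205628205 (np.float64(-0.010657596593785616), np.float64(0.0002459674756055407))
-0.15: -0.0110..0.0116 | -0.13: -0.0112..0.0122 | -0.11: -0.0087..0.0092 | -0.09: -0.0084..0.0087 | -0.07: -0.0086..0.0089 | -0.05: -0.0088..0.0091 | -0.03: -0.0084..0.0092 | -0.01: -0.0086..0.0087 | 0.01: -0.0115..0.0088 |
```

play_rows:
  commands:
    - [-0.18, -0.18, 0, 0, 0, 0, 1]
    - [0, 0, 0, 0, 0, 0, 1]
    - [0, 0, -0.6, 0, 0, 0, 1]
    - [0, 0, -0.6, 0, 0, 0, 1]
    - [0, 0, -0.6, 0, 0, 0, 1]
    - [0, 0, -0.6, 0, 0, 0, 1]
    - [0, 0, -0.6, 0, 0, 0, 1]
    - [0, 0, -0.6, 0, 0, 0, 1]
    - [0, 0, -0.5, 0, 0, 0, 1]
    - [0, 0, -0.16, 0, 0, 0, 1]
    - [0, 0, 0, 0, 0, 0, 1]
    - [0, 0, 0, 0, 0, 0, 1]

```text
t: 56.95
eef_pos: [0.4164, 0.3482, 0.142]
tool_rot: [-180.0, 0.0, -135.8]
contact_force: [-0.3, -0.3, -3.5]
gripper_width: 0.597
grasp_force: 84.9
```

play_rows:
  commands:
    - [0, 0, -0.08, 0, 0, 0, 1]
    - [0, 0, -0.04, 0, 0, 0, 1]
    - [0, 0, 0, 0, 0, 0, 1]
    - [0, 0, 0, 0, 0, 0, 1]

```text
t: 57.28
eef_pos: [0.4161, 0.3486, 0.1391]
tool_rot: [-180.0, 0.0, -135.7]
contact_force: [-0.1, 1.1, -4.1]
gripper_width: 0.595
grasp_force: 84.9
```

play_rows:
  commands:
    - [0, 0, -0.06, 0, 0, 0, 1]
    - [0, 0, -0.04, 0, 0, 0, 1]
    - [0, 0, 0, 0, 0, 0, 1]
    - [0, 0, 0, 0, 0, 0, 1]

```text
t: 57.62
eef_pos: [0.4161, 0.3487, 0.1367]
tool_rot: [-180.0, 0.0, -135.7]
contact_force: [-0.7, -0.3, 1.8]
gripper_width: 0.597
grasp_force: 85.7
```

play_rows:
  commands:
    - [0, 0, -0.03, 0, 0, 0, 1]
    - [0, 0, 0, 0, 0, 0, 1]

```text
t: 57.78
eef_pos: [0.4162, 0.3487, 0.1366]
tool_rot: [-180.0, 0.1, -135.7]
contact_force: [-3.1, -2.0, 8.8]
gripper_width: 0.599
grasp_force: 86.8
```

play_rows:
  commands:
    - [0, 0, 0, 0, 0, 0, 0.28]
    - [0, 0, 0, 0, 0, 0, 0.28]
    - [0, 0, 0, 0, 0, 0, 0.28]
    - [0, 0, 0, 0, 0, 0, 0.28]
    - [0, 0, 0.5, 0, 0, 0, 0.28]
    - [0, 0, 0.9, 0, 0, 0, 0.28]
    - [0, 0, 1, 0, 0, 0, 0.28]
    - [0, 0, 1, 0, 0, 0, 0.28]
    - [0, 0, 1, 0, 0, 0, 0.28]
    - [0, 0, 0, 0, 0, 0, 0.28]

```text
t: 58.62
eef_pos: [0.4182, 0.35, 0.2504]
tool_rot: [-179.9, 0.5, -135.7]
contact_force: [0.1, -0.4, 0.7]
gripper_width: 0.724
grasp_force: 0.0
```

Run:
```python
from h import *
s=arm.get_state();c=vision.calibration("wrist");print(s['eef_pos'],s['tool_rot'])
im=snap("wrist","w24.png");hinges(im,c);print(proj(c,[[.416,.3487,.15],[.4945,.4255,.15]]))
```

```text
[0.41824728 0.34997333 0.25039412] [-179.90338539    0.45352935 -135.70086282]
[386 248 108  65 669] ctr [0.375 0.519 0.075]
   [(97, 43), (79, 39), (91, 39), (55, 37), (55, 36), (87, 36), (55, 35), (77, 33), (54, 31), (55, 31)]
[[285.79654487 215.55792462]
 [286.12084801 347.77259404]]
```

play_rows:
  commands:
    - [0.644, -0.984, 0, 0, 0, -0.708, 0.15]
    - [0.644, -0.984, 0, 0, 0, -0.708, 0.15]
    - [0.644, -0.984, 0, 0, 0, -0.708, 0.15]
    - [0.644, -0.984, 0, 0, 0, -0.708, 0.15]
    - [0.644, -0.984, 0, 0, 0, -0.708, 0.15]
    - [0.644, -0.984, 0, 0, 0, -0.708, 0.15]
    - [0.644, -0.984, 0, 0, 0, -0.708, 0.15]
    - [0.644, -0.984, 0, 0, 0, -0.708, 0.15]
    - [0.644, -0.984, 0, 0, 0, -0.708, 0.15]
    - [0.644, -0.984, 0, 0, 0, -0.708, 0.15]
    - [0.644, -0.984, 0, 0, 0, -0.708, 0.15]
    - [0.644, -0.984, 0, 0, 0, -0.708, 0.15]

```text
t: 59.67
eef_pos: [0.6092, 0.0519, 0.2438]
tool_rot: [180.0, -0.1, -174.8]
contact_force: [1.1, 0.4, 0.8]
gripper_width: 0.846
grasp_force: 0.0
```

play_rows:
  commands:
    - [0.644, -0.984, 0, 0, 0, -0.708, 0.15]
    - [0.644, -0.984, 0, 0, 0, -0.708, 0.15]
    - [0.644, -0.984, 0, 0, 0, -0.708, 0.15]
    - [0, 0, -0.8, 0, 0, 0, 0.15]
    - [0, 0, -0.8, 0, 0, 0, 0.15]
    - [0, 0, -0.8, 0, 0, 0, 0.15]
    - [0, 0, 0, 0, 0, 0, 0.15]
    - [0, 0, 0, 0, 0, 0, 0.15]

```text
t: 60.33
eef_pos: [0.6559, -0.0204, 0.1832]
tool_rot: [180.0, -0.3, 175.6]
contact_force: [1.1, -0.3, 0.9]
gripper_width: 0.849
grasp_force: 0.0
```

Run:
```python
from h import *
s=arm.get_state();c=vision.calibration("wrist");print(s['eef_pos'],s['tool_rot'])
im=snap("wrist","w25.png");hinges(im,c)
```

```text
[ 0.65594379 -0.02038274  0.18317096] [179.98177421  -0.26925048 175.60827635]
[ 130  190   74   67 4013] ctr [ 0.651 -0.105  0.075]
   [(175, 44), (175, 42), (174, 42), (176, 39), (175, 39), (176, 38), (175, 38), (175, 37), (86, 25), (90, 18)]
[ 249  190   71   67 4076] ctr [ 0.657 -0.021  0.075]
   [(174, 42), (175, 42), (175, 41), (175, 39), (176, 39), (176, 37), (175, 37), (175, 21), (86, 18), (85, 18)]
```

play_rows:
  commands:
    - [0.04, 0, -0.84, 0, 0, 0, 0.15]
    - [0, 0, -1, 0, 0, 0, 0.15]
    - [0, 0, -1, 0, 0, 0, 0.15]
    - [0, 0, -1, 0, 0, 0, 0.15]
    - [0, 0, -0.7, 0, 0, 0, 0.15]
    - [0, 0, -0.4, 0, 0, 0, 0.15]
    - [0, 0, 0, 0, 0, 0, 1]
    - [0, 0, 0, 0, 0, 0, 1]
    - [0, 0, 0, 0, 0, 0, 1]
    - [0, 0, 0, 0, 0, 0, 1]
    - [0, 0, 0, 0, 0, 0, 1]

```text
t: 61.3
eef_pos: [0.6589, -0.0205, 0.063]
tool_rot: [-180.0, 0.1, 175.6]
contact_force: [-1.2, 0.3, -0.1]
gripper_width: 0.598
grasp_force: 84.3
```

play_rows:
  commands:
    - [-0.1, 0, 0.3, 0, 0, 0, 1]
    - [0, 0, 0.9, 0, 0, 0, 1]
    - [0, 0, 0.9, 0, 0, 0, 1]
    - [0, 0, 0.9, 0, 0, 0, 1]
    - [0, 0, 0.9, 0, 0, 0, 1]
    - [0, 0, 0.9, 0, 0, 0, 1]
    - [0, 0, 0.9, 0, 0, 0, 1]
    - [0, 0, 0.9, 0, 0, 0, 1]
    - [0, 0, 0.9, 0, 0, 0, 1]
    - [0, 0, 0, 0, 0, 0, 1]

```text
t: 62.13
eef_pos: [0.6584, -0.0207, 0.2555]
tool_rot: [-180.0, 0.5, 175.6]
contact_force: [1.8, -0.0, -4.3]
gripper_width: 0.596
grasp_force: 84.7
```

play_rows:
  commands:
    - [-0.8, 0.943, 0, 0, 0, 0.759, 1]
    - [-0.8, 0.943, 0, 0, 0, 0.759, 1]
    - [-0.8, 0.943, 0, 0, 0, 0.759, 1]
    - [-0.8, 0.943, 0, 0, 0, 0.759, 1]
    - [-0.8, 0.943, 0, 0, 0, 0.759, 1]
    - [-0.8, 0.943, 0, 0, 0, 0.759, 1]
    - [-0.8, 0.943, 0, 0, 0, 0.759, 1]
    - [-0.8, 0.943, 0, 0, 0, 0.759, 1]
    - [-0.8, 0.943, 0, 0, 0, 0.759, 1]
    - [-0.8, 0.943, 0, 0, 0, 0.759, 1]
    - [-0.8, 0.943, 0, 0, 0, 0.759, 1]
    - [-0.8, 0.943, 0, 0, 0, 0.759, 1]

```text
t: 63.13
eef_pos: [0.4143, 0.2632, 0.2486]
tool_rot: [180.0, -0.0, -142.5]
contact_force: [1.3, -0.0, -5.2]
gripper_width: 0.594
grasp_force: 84.7
```

play_rows:
  commands:
    - [-0.8, 0.943, 0, 0, 0, 0.759, 1]
    - [-0.8, 0.943, 0, 0, 0, 0.759, 1]
    - [0, 0, 0, 0, 0, 0, 1]
    - [0, 0, 0, 0, 0, 0, 1]
    - [0, 0, 0, 0, 0, 0, 1]

```text
t: 63.55
eef_pos: [0.3758, 0.3093, 0.2489]
tool_rot: [-180.0, -0.0, -135.7]
contact_force: [0.9, -0.4, -4.4]
gripper_width: 0.6
grasp_force: 85.3
```

Run:
```python
from h import *
s=arm.get_state();c=vision.calibration("wrist");print(s['eef_pos'],s['tool_rot'],s['gripper_width'],railpos(s['eef_pos']))
im=snap("wrist","w26.png");barcheck(im,c)
t=snap("top","t26.png");ct=vision.calibration("top")
hsv=cv2.cvtColor(t,cv2.COLOR_BGR2HSV)
for n,P in(('h4',[.4945,.4255,.155]),('h2',[.416,.3487,.155])):
    q=proj(ct,[P])[0];print(n,q.round(0),hsv[int(q[1])-2:int(q[1])+3,int(q[0])-2:int(q[0])+3].mean((0,1)).round(0))
```

```text
[0.37577237 0.30930359 0.24893435] [-1.79973686e+02 -2.25708469e-02 -1.35672579e+02] 0.6000247502123324 (np.float64(-0.0728578558551314), np.float64(0.00019978034971894877))
-0.17: -0.0131..0.0133 | -0.15: -0.0118..0.0121 | -0.13: -0.0088..0.0089 | -0.11: -0.0089..0.0091 | -0.09: -0.0085..0.0091 | -0.07: -0.0087..0.0087 | -0.05: -0.0164..0.0088 | 
h4 [137. 226.] [48. 31. 49.]
h2 [164. 253.] [37. 59. 85.]
```

play_rows:
  commands:
    - [0, 0, -0.5, 0, 0, 0, 1]
    - [0, 0, -0.6, 0, 0, 0, 1]
    - [0, 0, -0.6, 0, 0, 0, 1]
    - [0, 0, -0.6, 0, 0, 0, 1]
    - [0, 0, -0.6, 0, 0, 0, 1]
    - [0, 0, -0.6, 0, 0, 0, 1]
    - [0, 0, -0.6, 0, 0, 0, 1]
    - [0, 0, -0.16, 0, 0, 0, 1]
    - [0, 0, -0.08, 0, 0, 0, 1]
    - [0, 0, 0, 0, 0, 0, 1]
    - [0, 0, 0, 0, 0, 0, 1]

```text
t: 64.57
eef_pos: [0.3768, 0.3096, 0.1416]
tool_rot: [-180.0, 0.1, -135.7]
contact_force: [-0.7, -1.1, -4.8]
gripper_width: 0.596
grasp_force: 85.2
```

play_rows:
  commands:
    - [0, 0, -0.04, 0, 0, 0, 1]
    - [0, 0, 0, 0, 0, 0, 1]
    - [0, 0, 0, 0, 0, 0, 1]

```text
t: 64.82
eef_pos: [0.3762, 0.3097, 0.1404]
tool_rot: [-180.0, 0.1, -135.7]
contact_force: [0.3, -0.6, -3.8]
gripper_width: 0.59
grasp_force: 85.2
```

play_rows:
  commands:
    - [0, 0, -0.06, 0, 0, 0, 1]
    - [0, 0, -0.04, 0, 0, 0, 1]
    - [0, 0, 0, 0, 0, 0, 1]
    - [0, 0, 0, 0, 0, 0, 1]

```text
t: 65.15
eef_pos: [0.3761, 0.3097, 0.1379]
tool_rot: [-180.0, 0.0, -135.7]
contact_force: [-1.3, -1.1, 2.8]
gripper_width: 0.6
grasp_force: 86.2
```

play_rows:
  commands:
    - [0, 0, -0.03, 0, 0, 0, 1]
    - [0, 0, 0, 0, 0, 0, 1]

```text
t: 65.32
eef_pos: [0.3762, 0.3098, 0.1379]
tool_rot: [-180.0, 0.1, -135.7]
contact_force: [-3.8, -2.4, 9.0]
gripper_width: 0.595
grasp_force: 87.4
```

play_rows:
  commands:
    - [0, 0, 0, 0, 0, 0, 0.28]
    - [0, 0, 0, 0, 0, 0, 0.28]
    - [0, 0, 0, 0, 0, 0, 0.28]
    - [0, 0, 0, 0, 0, 0, 0.28]
    - [0, 0, 0.5, 0, 0, 0, 0.28]
    - [0, 0, 0.9, 0, 0, 0, 0.28]
    - [0, 0, 1, 0, 0, 0, 0.28]
    - [0, 0, 1, 0, 0, 0, 0.28]
    - [0, 0, 1, 0, 0, 0, 0.28]
    - [0, 0, 0, 0, 0, 0, 0.28]

```text
t: 66.15
eef_pos: [0.3783, 0.311, 0.2513]
tool_rot: [-179.9, 0.4, -135.7]
contact_force: [0.2, 0.8, 0.1]
gripper_width: 0.72
grasp_force: 0.0
```

play_rows:
  commands:
    - [0.648, -0.979, 0, 0, 0, -0.625, 0.15]
    - [0.648, -0.979, 0, 0, 0, -0.625, 0.15]
    - [0.648, -0.979, 0, 0, 0, -0.625, 0.15]
    - [0.648, -0.979, 0, 0, 0, -0.625, 0.15]
    - [0.648, -0.979, 0, 0, 0, -0.625, 0.15]
    - [0.648, -0.979, 0, 0, 0, -0.625, 0.15]
    - [0.648, -0.979, 0, 0, 0, -0.625, 0.15]
    - [0.648, -0.979, 0, 0, 0, -0.625, 0.15]
    - [0.648, -0.979, 0, 0, 0, -0.625, 0.15]
    - [0.648, -0.979, 0, 0, 0, -0.625, 0.15]
    - [0.648, -0.979, 0, 0, 0, -0.625, 0.15]
    - [0.648, -0.979, 0, 0, 0, -0.625, 0.15]

```text
t: 67.15
eef_pos: [0.5708, 0.0145, 0.2459]
tool_rot: [180.0, -0.0, -170.2]
contact_force: [0.3, 0.7, -0.3]
gripper_width: 0.851
grasp_force: 0.0
```

play_rows:
  commands:
    - [0.648, -0.979, 0, 0, 0, -0.625, 0.15]
    - [0.648, -0.979, 0, 0, 0, -0.625, 0.15]
    - [0.648, -0.979, 0, 0, 0, -0.625, 0.15]
    - [0.648, -0.979, 0, 0, 0, -0.625, 0.15]
    - [0.648, -0.979, 0, 0, 0, -0.625, 0.15]
    - [0, 0, -0.8, 0, 0, 0, 0.15]
    - [0, 0, -0.8, 0, 0, 0, 0.15]
    - [0, 0, -0.8, 0, 0, 0, 0.15]
    - [0, 0, 0, 0, 0, 0, 0.15]
    - [0, 0, 0, 0, 0, 0, 0.15]

```text
t: 67.98
eef_pos: [0.6503, -0.1063, 0.185]
tool_rot: [180.0, -0.2, 175.6]
contact_force: [0.7, 0.2, 0.4]
gripper_width: 0.85
grasp_force: 0.0
```

Run:
```python
from h import *
s=arm.get_state();c=vision.calibration("wrist");print(s['eef_pos'],s['tool_rot'])
im=snap("wrist","w27.png");hinges(im,c)
t=snap("top","t27.png");ct=vision.calibration("top")
hsv=cv2.cvtColor(t,cv2.COLOR_BGR2HSV)
m=((hsv[...,1]<45)&(hsv[...,2]>205)).astype(np.uint8)
n,l,st,ce=cv2.connectedComponentsWithStats(m)
for i in range(1,n):
    if 12<st[i,4]<500 and 110<ce[i][0]<230 and 190<ce[i][1]<310: p=plane(ct,ce[i],.15)[0];print(st[i,4],ce[i].round(0),p[:2].round(3),np.round(railpos(p),3))
handle(t,ct,.074)
```

```text
[ 0.65025657 -0.10628309  0.18500937] [179.95770279  -0.20742954 175.61765823]
[ 249  188   71   67 4059] ctr [ 0.651 -0.107  0.075]
   [(174, 43), (175, 42), (175, 41), (175, 40), (175, 39), (176, 39), (175, 38), (176, 37), (86, 21), (85, 17)]
76 [141. 222.] [0.508 0.416] [ 0.096 -0.016]
134 [133. 228.] [0.49  0.438] [0.099 0.013]
80 [168. 249.] [0.427 0.337] [-0.017 -0.016]
144 [160. 256.] [0.409 0.359] [-0.015  0.013]
70 [182. 263.] [0.387 0.298] [-0.073 -0.015]
145 [174. 269.] [0.369 0.32 ] [-0.071  0.013]
ctr [0.7626 0.5205] len 1.628 w 0.756 yaw 49.15 [   0    1  336  419 9946]
ctr [ 0.6533 -0.793 ] len 0.808 w 0.341 yaw -68.55 [ 434   40  126  274 3193]
ctr [0.2999 0.7664] len 0.416 w 0.063 yaw 89.95 [  12  229   30  143 2882]
```

play_rows:
  commands:
    - [0.04, 0, -0.84, 0, 0, 0, 0.15]
    - [0, 0, -1, 0, 0, 0, 0.15]
    - [0, 0, -1, 0, 0, 0, 0.15]
    - [0, 0, -1, 0, 0, 0, 0.15]
    - [0, 0, -0.7, 0, 0, 0, 0.15]
    - [0, 0, -0.4, 0, 0, 0, 0.15]
    - [0, 0, 0, 0, 0, 0, 1]
    - [0, 0, 0, 0, 0, 0, 1]
    - [0, 0, 0, 0, 0, 0, 1]
    - [0, 0, 0, 0, 0, 0, 1]
    - [0, 0, 0, 0, 0, 0, 1]

```text
t: 69.0
eef_pos: [0.6528, -0.1067, 0.0644]
tool_rot: [-180.0, 0.1, 175.6]
contact_force: [-2.4, -0.0, 1.4]
gripper_width: 0.596
grasp_force: 84.3
```

play_rows:
  commands:
    - [-0.1, 0, 0.3, 0, 0, 0, 1]
    - [0, 0, 0.9, 0, 0, 0, 1]
    - [0, 0, 0.9, 0, 0, 0, 1]
    - [0, 0, 0.9, 0, 0, 0, 1]
    - [0, 0, 0.9, 0, 0, 0, 1]
    - [0, 0, 0.9, 0, 0, 0, 1]
    - [0, 0, 0.9, 0, 0, 0, 1]
    - [0, 0, 0.9, 0, 0, 0, 1]
    - [0, 0, 0.9, 0, 0, 0, 1]
    - [0, 0, 0.3, 0, 0, 0, 1]

```text
t: 69.83
eef_pos: [0.6514, -0.1068, 0.2629]
tool_rot: [-179.9, 0.4, 175.6]
contact_force: [0.9, 0.4, -3.5]
gripper_width: 0.597
grasp_force: 84.2
```

play_rows:
  commands:
    - [-0.388, 0.99, 0, 0, 0, 0.53, 1]
    - [-0.388, 0.99, 0, 0, 0, 0.53, 1]
    - [-0.388, 0.99, 0, 0, 0, 0.53, 1]
    - [-0.388, 0.99, 0, 0, 0, 0.53, 1]
    - [-0.388, 0.99, 0, 0, 0, 0.53, 1]
    - [-0.388, 0.99, 0, 0, 0, 0.53, 1]
    - [-0.388, 0.99, 0, 0, 0, 0.53, 1]
    - [-0.388, 0.99, 0, 0, 0, 0.53, 1]
    - [-0.388, 0.99, 0, 0, 0, 0.53, 1]
    - [-0.388, 0.99, 0, 0, 0, 0.53, 1]
    - [-0.388, 0.99, 0, 0, 0, 0.53, 1]
    - [-0.388, 0.99, 0, 0, 0, 0.53, 1]

```text
t: 70.83
eef_pos: [0.5325, 0.1916, 0.2579]
tool_rot: [180.0, -0.0, -155.1]
contact_force: [0.6, 0.3, -2.9]
gripper_width: 0.596
grasp_force: 84.3
```

play_rows:
  commands:
    - [-0.388, 0.99, 0, 0, 0, 0.53, 1]
    - [-0.388, 0.99, 0, 0, 0, 0.53, 1]
    - [-0.388, 0.99, 0, 0, 0, 0.53, 1]
    - [-0.388, 0.99, 0, 0, 0, 0.53, 1]
    - [-0.388, 0.99, 0, 0, 0, 0.53, 1]
    - [-0.388, 0.99, 0, 0, 0, 0.53, 1]
    - [-0.388, 0.99, 0, 0, 0, 0.53, 1]
    - [-0.388, 0.99, 0, 0, 0, 0.53, 1]
    - [0, 0, 0, 0, 0, 0, 1]
    - [0, 0, 0, 0, 0, 0, 1]
    - [0, 0, 0, 0, 0, 0, 1]

```text
t: 71.75
eef_pos: [0.4556, 0.3882, 0.2578]
tool_rot: [-180.0, -0.0, -135.8]
contact_force: [-0.2, -0.2, -3.1]
gripper_width: 0.591
grasp_force: 84.6
```

Run:
```python
from h import *
s=arm.get_state();c=vision.calibration("wrist");print(s['eef_pos'],s['tool_rot'],s['gripper_width'],railpos(s['eef_pos']))
im=snap("wrist","w28.png")
# oil can: orange-copper blob, wide in wrist view
hsv=cv2.cvtColor(im,cv2.COLOR_BGR2HSV);m=cv2.inRange(hsv,(3,110,90),(13,255,255))
n,l,st,ce=cv2.connectedComponentsWithStats(m)
for i in range(1,n):
    if st[i,4]>600: print(st[i],ce[i].round(0),[np.round(railpos(plane(c,ce[i],z)[0]),3) for z in(.03,.08)])
```

```text
[0.45559838 0.38817701 0.25777579] [-1.79982873e+02 -4.19791681e-02 -1.35787468e+02] 0.5913985609706562 (np.float64(0.03935879145730527), np.float64(0.000995133983660609))
[  42    0  147   89 2080] [108.  39.] [array([-0.105, -0.17 ]), array([-0.094, -0.145])]
[ 243   70   29  173 1916] [258. 176.] [array([ 0.031, -0.027]), array([ 0.022, -0.023])]
[ 297  125   29  118 1592] [311. 199.] [array([0.056, 0.029]), array([0.043, 0.025])]
[ 342  152   72   68 3821] [378. 186.] [array([0.041, 0.101]), array([0.031, 0.086])]
[   0  297   47   73 1997] [ 18. 336.] [array([ 0.236, -0.341]), array([ 0.197, -0.291])]
```

play_rows:
  commands:
    - [0.03, 0, -0.5, 0, 0, 0, 1]
    - [0, 0, -0.6, 0, 0, 0, 1]
    - [0, 0, -0.6, 0, 0, 0, 1]
    - [0, 0, -0.6, 0, 0, 0, 1]
    - [0, 0, -0.6, 0, 0, 0, 1]
    - [0, 0, -0.6, 0, 0, 0, 1]
    - [0, 0, -0.6, 0, 0, 0, 1]
    - [0, 0, -0.4, 0, 0, 0, 1]
    - [0, 0, -0.05, 0, 0, 0, 1]
    - [0, 0, 0, 0, 0, 0, 1]
    - [0, 0, 0, 0, 0, 0, 1]

```text
t: 72.72
eef_pos: [0.4573, 0.3884, 0.1452]
tool_rot: [-180.0, 0.1, -135.8]
contact_force: [-0.3, 1.6, -2.9]
gripper_width: 0.595
grasp_force: 84.5
```

play_rows:
  commands:
    - [0, 0, -0.04, 0, 0, 0, 1]
    - [0, 0, 0, 0, 0, 0, 1]
    - [0, 0, 0, 0, 0, 0, 1]

```text
t: 72.97
eef_pos: [0.4569, 0.3887, 0.1441]
tool_rot: [-180.0, 0.1, -135.8]
contact_force: [-0.5, -0.0, -4.0]
gripper_width: 0.595
grasp_force: 84.5
```

play_rows:
  commands:
    - [0, 0, -0.1, 0, 0, 0, 1]
    - [0, 0, -0.08, 0, 0, 0, 1]
    - [0, 0, 0, 0, 0, 0, 1]
    - [0, 0, 0, 0, 0, 0, 1]

```text
t: 73.3
eef_pos: [0.4568, 0.3887, 0.1393]
tool_rot: [-180.0, 0.0, -135.8]
contact_force: [-1.3, -0.4, 0.9]
gripper_width: 0.593
grasp_force: 85.1
```

play_rows:
  commands:
    - [0, 0, -0.03, 0, 0, 0, 1]
    - [0, 0, 0, 0, 0, 0, 1]

```text
t: 73.47
eef_pos: [0.4568, 0.3887, 0.1392]
tool_rot: [-180.0, 0.1, -135.8]
contact_force: [-2.4, -1.2, 5.7]
gripper_width: 0.596
grasp_force: 86.0
```

Seated. Releasing, rising and moving aside to check the final state.

play_rows:
  commands:
    - [0, 0, 0, 0, 0, 0, 0.28]
    - [0, 0, 0, 0, 0, 0, 0.28]
    - [0, 0, 0, 0, 0, 0, 0.28]
    - [0, 0, 0, 0, 0, 0, 0.28]
    - [0, 0, 0.5, 0, 0, 0, 0.28]
    - [0, 0, 0.9, 0, 0, 0, 0.28]
    - [0, 0, 1, 0, 0, 0, 0.28]
    - [0, 0, 1, 0, 0, 0, 0.28]
    - [0, 0, 1, 0, 0, 0, 0.28]
    - [0, 0, 1, 0, 0, 0, 0.28]
    - [0.7, -0.8, 0.5, 0, 0, 0, 0.28]
    - [0.7, -0.8, 0, 0, 0, 0, 0.28]

```text
t: 74.47
eef_pos: [0.4928, 0.3498, 0.2896]
tool_rot: [-179.9, 0.4, -135.6]
contact_force: [1.3, -0.0, -0.3]
gripper_width: 0.719
grasp_force: 0.0
```

play_rows:
  commands:
    - [0.7, -1, 0, 0, 0, -0.5, 0.28]
    - [0.7, -1, 0, 0, 0, -0.5, 0.28]
    - [0.7, -1, 0, 0, 0, -0.5, 0.28]
    - [0.7, -1, 0, 0, 0, -0.5, 0.28]
    - [0, -1, 0, 0, 0, -0.5, 0.28]
    - [0, -1, 0, 0, 0, -0.5, 0.28]
    - [0, -1, 0, 0, 0, -0.5, 0.28]
    - [0, -1, 0, 0, 0, -0.5, 0.28]
    - [0, -1, 0, 0, 0, -0.5, 0.28]
    - [0, -1, 0, 0, 0, -0.5, 0.28]
    - [0, -1, 0, 0, 0, 0, 0.28]
    - [0, -1, 0, 0, 0, 0, 0.28]

```text
t: 75.47
eef_pos: [0.5615, 0.0473, 0.2856]
tool_rot: [180.0, 0.0, -158.7]
contact_force: [0.2, -0.2, 0.3]
gripper_width: 0.721
grasp_force: 0.0
```

play_rows:
  commands:
    - [0, -1, 0, 0, 0, 0, 0.28]
    - [0, -1, 0, 0, 0, 0, 0.28]
    - [0, -1, 0, 0, 0, 0, 0.28]
    - [0, -1, 0, 0, 0, 0, 0.28]
    - [0, -1, 0, 0, 0, 0, 0.28]
    - [0, -1, 0, 0, 0, 0, 0.28]
    - [0, -1, 0, 0, 0, 0, 0.28]
    - [0, -1, 0, 0, 0, 0, 0.28]
    - [0, 0, 0, 0, 0, 0, 0.28]
    - [0, 0, 0, 0, 0, 0, 0.28]
    - [0, 0, 0, 0, 0, 0, 0.28]
    - [0, 0, 0, 0, 0, 0, 0.28]

```text
t: 76.47
eef_pos: [0.5616, -0.1506, 0.2856]
tool_rot: [180.0, -0.0, -158.7]
contact_force: [-0.6, 0.7, 0.8]
gripper_width: 0.719
grasp_force: 0.0
```

Run:
```python
from h import *
print(arm.get_state()['eef_pos'])
t=snap("top","t30.png");ct=vision.calibration("top");o=cv2.imread('pics/top0.png')
hsv=cv2.cvtColor(t,cv2.COLOR_BGR2HSV)
m=((hsv[...,1]<45)&(hsv[...,2]>205)).astype(np.uint8)
n,l,st,ce=cv2.connectedComponentsWithStats(m)
for i in range(1,n):
    if 12<st[i,4]<500 and 110<ce[i][0]<230 and 190<ce[i][1]<310: p=plane(ct,ce[i],.15)[0];print(st[i,4],ce[i].round(0),np.round(railpos(p),3))
def blade(im):
    h=cv2.cvtColor(im,cv2.COLOR_BGR2HSV);k=cv2.inRange(h,(12,100,150),(28,255,255));n,l,st,ce=cv2.connectedComponentsWithStats(k)
    for i in range(1,n):
        if 200<st[i,4]<700 and 240<ce[i][0]<320 and 220<ce[i][1]<270:
            b=plane(ct,ce[i],.072)[0];print('handle',st[i],ce[i].round(1),b.round(4))
blade(o);blade(t)
d=np.abs(o.astype(int)-t).max(2)
for n,(x,y,r) in dict(wrench=(312,142,30),padlock=(403,177,18),file=(430,269,18),tin=(179,157,16),oil=(136,267,14),rule=(362,288,25)).items(): print(n,d[y-r//2:y+r//2,x-r:x+r].mean().round(1))
```

```text
[ 0.56156166 -0.15064237  0.28561393]
76 [141. 222.] [ 0.096 -0.016]
132 [133. 228.] [0.099 0.013]
73 [155. 235.] [ 0.04  -0.016]
139 [147. 242.] [0.042 0.013]
79 [168. 249.] [-0.017 -0.016]
139 [161. 256.] [-0.015  0.012]
70 [182. 263.] [-0.073 -0.015]
143 [174. 269.] [-0.071  0.013]
handle [257 246  46  10 381] [279.4 250.5] [0.4212 0.0169 0.072 ]
handle [255 247  46  10 380] [277.4 251.5] [0.4185 0.0232 0.072 ]
wrench 2.0
padlock 8.3
file 1.6
tin 1.6
oil 1.7
rule 47.0
```

All four hang astride the rail (s = 0.097, 0.041, −0.016, −0.072). The straightedge seems to have been knocked ~12 mm after I placed it, so I'm going over to check and re-centre it.

play_rows:
  commands:
    - [-0.2, 0.26, -0.05, 0, 0, -1, 0.28]
    - [-0.2, 0.26, -0.05, 0, 0, -1, 0.28]
    - [-0.2, 0.26, -0.05, 0, 0, -1, 0.28]
    - [-0.2, 0.26, -0.05, 0, 0, -1, 0.28]
    - [-0.2, 0.26, -0.05, 0, 0, -1, 0.28]
    - [-0.2, 0.26, -0.05, 0, 0, -1, 0.28]
    - [-0.2, 0.26, -0.05, 0, 0, -1, 0.28]
    - [-0.2, 0.26, -0.05, 0, 0, -1, 0.28]
    - [-0.2, 0.26, -0.05, 0, 0, -1, 0.28]
    - [-0.2, 0.26, -0.05, 0, 0, -1, 0.28]
    - [-0.2, 0.26, -0.05, 0, 0, -1, 0.28]
    - [-0.2, 0.26, -0.05, 0, 0, -1, 0.28]

```text
t: 77.52
eef_pos: [0.5013, -0.0722, 0.2708]
tool_rot: [180.0, 0.0, 146.2]
contact_force: [-0.4, -0.7, -0.0]
gripper_width: 0.723
grasp_force: 0.0
```

Run:
```python
from h import *
t=snap("top","t31.png");o=cv2.imread('pics/top0.png');ct=vision.calibration("top")
for im in(o,t):
    h=cv2.cvtColor(im,cv2.COLOR_BGR2HSV);k=cv2.inRange(h,(12,100,150),(28,255,255));n,l,st,ce=cv2.connectedComponentsWithStats(k)
    print([(st[i].tolist(),ce[i].round(1).tolist()) for i in range(1,n) if st[i,4]>100 and 320<ce[i][0]<440 and 250<ce[i][1]<300])
    k=cv2.inRange(h,(0,150,90),(6,255,255))|cv2.inRange(h,(174,150,90),(180,255,255));n,l,st,ce=cv2.connectedComponentsWithStats(k)
    print('red',[(st[i].tolist(),ce[i].round(1).tolist()) for i in range(1,n) if st[i,4]>60 and 380<ce[i][0]<430 and 160<ce[i][1]<200])
```

```text
[([414, 257, 31, 25, 291], [428.8, 269.6]), ([337, 280, 51, 17, 481], [361.7, 287.6])]
red [([394, 171, 21, 20, 245], [403.4, 180.2])]
[([414, 257, 31, 25, 291], [428.7, 269.6]), ([337, 280, 51, 17, 478], [361.8, 287.6])]
red [([394, 171, 21, 20, 246], [403.4, 180.3])]
```

play_rows:
  commands:
    - [-0.2, 0.26, 0, 0, 0, -1, 0.28]
    - [-0.2, 0.26, 0, 0, 0, -1, 0.28]
    - [-0.2, 0.26, 0, 0, 0, -1, 0.28]
    - [-0.2, 0.26, 0, 0, 0, -1, 0.28]
    - [-0.2, 0.26, 0, 0, 0, -1, 0.28]
    - [-0.2, 0.26, 0, 0, 0, -1, 0.28]
    - [-0.2, 0.26, 0, 0, 0, -1, 0.28]
    - [-0.2, 0.26, 0, 0, 0, -1, 0.28]
    - [-0.2, 0.26, 0, 0, 0, -1, 0.28]
    - [-0.2, 0.26, 0, 0, 0, -1, 0.28]
    - [-0.2, 0.26, 0, 0, 0, -1, 0.28]
    - [-0.2, 0.26, 0, 0, 0, -1, 0.28]

```text
t: 78.57
eef_pos: [0.4415, 0.0053, 0.2709]
tool_rot: [180.0, 0.0, 91.2]
contact_force: [-0.2, -0.9, 0.1]
gripper_width: 0.721
grasp_force: 0.0
```

play_rows:
  commands:
    - [-0.2, 0.26, 0, 0, 0, -0.9, 0.28]
    - [0, 0, 0, 0, 0, 0, 0.28]
    - [0, 0, 0, 0, 0, 0, 0.28]

```text
t: 78.82
eef_pos: [0.4367, 0.0114, 0.2709]
tool_rot: [180.0, 0.0, 87.4]
contact_force: [-0.2, -0.0, -0.5]
gripper_width: 0.72
grasp_force: 0.0
```

```bash
cat >> h.py <<'E'
def tray(im,c):
    L=cv2.createLineSegmentDetector().detect(cv2.cvtColor(im,cv2.COLOR_BGR2GRAY))[0][:,0];r=[]
    for l in L:
        if np.hypot(l[2]-l[0],l[3]-l[1])>90 and abs(l[2]-l[0])<.4*abs(l[3]-l[1]):
            q=[]
            for z in(.01,.016,.06):
                p=plane(c,[l[:2],l[2:]],z);d=p[1]-p[0];q.append(round(float(p[0,0]+(.012-p[0,1])*d[0]/d[1]),4))
            r.append(q+[round(float(np.degrees(np.arctan(-d[0]/d[1]))),2)])
    for q in sorted(r): print(q)
E
python3 - <<'E'
from h import *
s=arm.get_state();c=vision.calibration("wrist");print(s['eef_pos'],s['tool_rot'])
im=snap("wrist","w32.png");handle(im,c,.074);tray(im,c)
E
```

```text
[0.4367041  0.01142243 0.2709449 ] [1.79960464e+02 1.46468116e-02 8.74074264e+01]
ctr [0.6613 0.0187] len 0.309 w 0.022 yaw -4.58 [ 473    0   83  313 6367]
ctr [0.4187 0.0239] len 0.136 w 0.021 yaw -3.02 [ 255  105   24  140 3209]
[0.3884, 0.3892, 0.3948, -2.13]
[0.3935, 0.3941, 0.3992, -2.17]
[0.3964, 0.397, 0.4014, -3.86]
[0.3996, 0.4002, 0.4043, -3.75]
[0.4258, 0.426, 0.4271, -3.26]
[0.4302, 0.4303, 0.4309, -3.3]
[0.4648, 0.4643, 0.4609, -3.31]
[0.4688, 0.4682, 0.4643, -3.23]
[0.4919, 0.491, 0.4845, -2.19]
[0.4946, 0.4937, 0.487, -2.11]
[0.4999, 0.4989, 0.4915, -2.15]
[0.677, 0.6732, 0.6449, -4.59]
[0.6776, 0.6738, 0.6454, -4.54]
[0.6933, 0.6892, 0.659, -4.57]
[0.7172, 0.7127, 0.6797, -4.57]
[0.7175, 0.713, 0.6799, -4.56]
[0.7639, 0.7589, 0.7221, 6.86]
```

The other goods are unmoved. The straightedge sits at (−10, +14) mm off centre, so I'm regripping it to re-centre.

play_rows:
  commands:
    - [-0.36, 0.25, -0.4, 0, 0, -0.08, 0.28]
    - [-0.36, 0.25, -0.8, 0, 0, -0.07, 0.28]
    - [0, 0, -0.9, 0, 0, 0, 0.28]
    - [0, 0, -0.9, 0, 0, 0, 0.28]
    - [0, 0, -0.9, 0, 0, 0, 0.28]
    - [0, 0, -0.9, 0, 0, 0, 0.28]
    - [0, 0, -0.9, 0, 0, 0, 0.28]
    - [0, 0, -0.9, 0, 0, 0, 0.28]
    - [0, 0, -0.9, 0, 0, 0, 0.28]
    - [0, 0, -0.4, 0, 0, 0, 0.28]
    - [0, 0, 0, 0, 0, 0, 1]
    - [0, 0, 0, 0, 0, 0, 1]
  force: 100

```text
t: 79.87
eef_pos: [0.4186, 0.0233, 0.0729]
tool_rot: [-179.9, 0.0, 86.5]
contact_force: [-0.8, 0.3, 0.2]
gripper_width: 0.447
grasp_force: 0.0
```

play_rows:
  commands:
    - [0, 0, 0, 0, 0, 0, 1]
    - [0, 0, 0, 0, 0, 0, 1]
    - [0, 0, 0, 0, 0, 0, 1]
    - [0, 0, 0, 0, 0, 0, 1]

```text
t: 80.2
eef_pos: [0.4195, 0.0232, 0.0742]
tool_rot: [179.9, 0.0, 86.5]
contact_force: [-1.8, 0.2, 6.2]
gripper_width: 0.259
grasp_force: 99.6
```

play_rows:
  commands:
    - [0, 0, 0.3, 0, 0, 0, 1]
    - [0, 0, 0.4, 0, 0, 0, 1]
    - [0, 0, 0.4, 0, 0, 0, 1]
    - [0.2, -0.26, 0, 0, 0, 0.12, 1]
    - [0.2, -0.26, 0, 0, 0, 0.12, 1]
    - [0, 0, 0, 0, 0, 0, 1]
    - [0, 0, 0, 0, 0, 0, 1]
    - [0, 0, 0, 0, 0, 0, 1]

```text
t: 80.87
eef_pos: [0.4279, 0.0104, 0.1]
tool_rot: [-179.9, -0.0, 87.5]
contact_force: [0.0, 0.4, -5.3]
gripper_width: 0.26
grasp_force: 99.0
```

Run:
```python
from h import *
s=arm.get_state();c=vision.calibration("wrist");print(s['eef_pos'],s['tool_rot'],s['gripper_width'])
im=snap("wrist","w33.png");z=s['eef_pos'][2];L=tray(im,c)
handle(im,c,z+.002)
```

```text
[0.42794458 0.01037543 0.10001651] [-1.79899508e+02 -2.38118454e-02  8.75336131e+01] 0.2599358366618841
[0.3879, 0.3891, 0.3976, -2.15]
[0.3937, 0.3947, 0.402, -2.18]
[0.3958, 0.3967, 0.4036, -2.11]
[0.4041, 0.4048, 0.4098, -2.38]
[0.4083, 0.4089, 0.4129, -2.76]
[0.4447, 0.4442, 0.4407, -2.08]
[0.4474, 0.4468, 0.4426, -2.42]
[0.4808, 0.4792, 0.468, -2.42]
[0.4846, 0.4829, 0.4709, -2.34]
[0.4917, 0.4899, 0.4764, -2.14]
[0.4952, 0.4932, 0.479, -2.17]
[0.5011, 0.499, 0.4835, -2.13]
ctr [0.4277 0.0294] len 0.100 w 0.021 yaw -1.09 [  253   118    63   246 13682]
```

play_rows:
  commands:
    - [0.05, 0, -0.3, 0, 0, 0.05, 1]
    - [0, 0, -0.4, 0, 0, 0, 1]
    - [0, 0, -0.2, 0, 0, 0, 1]
    - [0, 0, 0, 0, 0, 0, 1]
    - [0, 0, 0, 0, 0, 0, 1]

```text
t: 81.33
eef_pos: [0.4292, 0.0106, 0.0776]
tool_rot: [-179.9, -0.0, 87.8]
contact_force: [-0.1, 0.2, -5.5]
gripper_width: 0.258
grasp_force: 98.9
```

play_rows:
  commands:
    - [0, 0, -0.06, 0, 0, 0, 1]
    - [0, 0, 0, 0, 0, 0, 1]
    - [0, 0, 0, 0, 0, 0, 1]

```text
t: 81.58
eef_pos: [0.4301, 0.0105, 0.0769]
tool_rot: [180.0, 0.0, 87.8]
contact_force: [-0.2, -0.2, -5.1]
gripper_width: 0.262
grasp_force: 98.9
```

play_rows:
  commands:
    - [0, 0, -0.06, 0, 0, 0, 1]
    - [0, 0, -0.04, 0, 0, 0, 1]
    - [0, 0, 0, 0, 0, 0, 1]
    - [0, 0, 0, 0, 0, 0, 1]

```text
t: 81.92
eef_pos: [0.43, 0.0104, 0.0743]
tool_rot: [180.0, 0.0, 87.8]
contact_force: [0.5, -0.1, -5.8]
gripper_width: 0.264
grasp_force: 99.0
```

play_rows:
  commands:
    - [0, 0, -0.04, 0, 0, 0, 1]
    - [0, 0, 0, 0, 0, 0, 1]

```text
t: 82.08
eef_pos: [0.43, 0.0105, 0.0742]
tool_rot: [180.0, 0.0, 87.8]
contact_force: [-3.1, 1.5, 10.0]
gripper_width: 0.261
grasp_force: 101.1
```

play_rows:
  commands:
    - [0, 0, 0.03, 0, 0, 0, 1]
    - [0, 0, 0, 0, 0, 0, 0.3]
    - [0, 0, 0, 0, 0, 0, 0.3]
    - [0, 0, 0, 0, 0, 0, 0.3]
    - [0, 0, 0, 0, 0, 0, 0.3]
    - [0, 0, 0.6, 0, 0, 0, 0.3]
    - [0, 0, 1, 0, 0, 0, 0.3]
    - [0, 0, 1, 0, 0, 0, 0.3]
    - [0, 0, 1, 0, 0, 0, 0.3]
    - [0, 0, 1, 0, 0, 0, 0.3]
    - [0, 0, 1, 0, 0, 0, 0.3]
    - [0, 0, 1, 0, 0, 0, 0.3]

```text
t: 83.08
eef_pos: [0.4297, 0.0105, 0.2403]
tool_rot: [180.0, 0.0, 87.8]
contact_force: [0.3, -0.8, 0.1]
gripper_width: 0.702
grasp_force: 0.0
```

play_rows:
  commands:
    - [0, 0, 1, 0, 0, 0, 0.3]
    - [0.5, -1, 0, 0, 0, 0, 0.3]
    - [0.5, -1, 0, 0, 0, 0, 0.3]
    - [0.5, -1, 0, 0, 0, 0, 0.3]
    - [0.5, -1, 0, 0, 0, 0, 0.3]
    - [0.5, -1, 0, 0, 0, 0, 0.3]
    - [0.5, -1, 0, 0, 0, 0, 0.3]
    - [0.5, -1, 0, 0, 0, 0, 0.3]
    - [0, 0, 0, 0, 0, 0, 0.3]
    - [0, 0, 0, 0, 0, 0, 0.3]
    - [0, 0, 0, 0, 0, 0, 0.3]
    - [0, 0, 0, 0, 0, 0, 0.3]

```text
t: 84.08
eef_pos: [0.5168, -0.1636, 0.2638]
tool_rot: [-180.0, -0.0, 87.8]
contact_force: [0.3, 0.1, -0.4]
gripper_width: 0.702
grasp_force: 0.0
```

Run:
```python
from h import *
s=arm.get_state();print(s['eef_pos'])
t=snap("top","t35.png");ct=vision.calibration("top");hsv=cv2.cvtColor(t,cv2.COLOR_BGR2HSV)
m=((hsv[...,1]<45)&(hsv[...,2]>205)).astype(np.uint8);n,l,st,ce=cv2.connectedComponentsWithStats(m)
for i in range(1,n):
    if 12<st[i,4]<500 and 110<ce[i][0]<230 and 190<ce[i][1]<310: print(st[i,4],np.round(railpos(plane(ct,ce[i],.15)[0]),3))
k=cv2.inRange(hsv,(12,100,150),(28,255,255));n,l,st,ce=cv2.connectedComponentsWithStats(k)
for i in range(1,n):
    if 150<st[i,4]<700 and 240<ce[i][0]<320 and 220<ce[i][1]<270: print('handle',st[i],plane(ct,ce[i],.072)[0].round(4))
c=vision.calibration("wrist");w=snap("wrist","w35.png");handle(w,c,.074)
```

```text
[ 0.51677367 -0.16357194  0.26381508]
76 [ 0.096 -0.016]
134 [0.099 0.013]
74 [ 0.04  -0.016]
141 [0.042 0.013]
80 [-0.017 -0.016]
144 [-0.015  0.013]
70 [-0.073 -0.015]
145 [-0.071  0.013]
handle [259 244  46   9 398] [0.4289 0.0106 0.072 ]
ctr [ 0.4294 -0.0266] len 0.065 w 0.022 yaw -1.27 [ 163    0   30   82 2018]
ctr [ 0.6642 -0.085 ] len 0.167 w 0.021 yaw -4.94 [ 422    0   51  192 4358]
ctr [ 0.3406 -0.2153] len 0.135 w 0.026 yaw 7.59 [  83  182   63  124 2879]
```

The straightedge is centred in the tray (handle at 0.429, 0.0106) and the four hinges hang undisturbed. Handing in.

```bash
python3 -c "
from rig import arm
print(arm.hand_in())"
```

```text
the job is handed in; nothing more can be done
None
```

The job is handed in: the four hinge halves were tried together against the batten with the straightedge along their fronts, and now hang astride the rail; the straightedge, knocked about 15 mm once after I put it back, is re-centred in its tray, and the other goods were not seen to move.

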